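Change over hardness-test coupons in a tip-up tray

TASK

Unload the tray: press down the notched edge of each finished (dented) coupon so that it tips up in its pocket, lift it out and lay it on a free sloped ramp of the rest, one coupon to a ramp, flat on the slope and centred. Only when all finished coupons are on the rest, load each plain blank flat and fully home into an empty pocket of its own outline. Leave all three pocket floors pushed back level, and do not disturb the tape roll, the brass weight or the tin.

Things in the scene. Friction and masses are not known exactly. Their poses are not given: they have to be found in the camera images.
- tray: Fixed aluminium tray, 80 (x) x 224 (y) x 24 mm high (flat rim), with three pockets in a row along y, 74 mm apart. Origin on the table under the row's middle; +x points away from the robot (yaw within 0.16 rad); walls from x = -42 to +38 mm. Each pocket is as deep as a coupon is thick (8 mm) and 3 mm larger than it all round: no room for fingers.
- pocket_a (a point): Centre of the +y pocket (wide, 54 x 54 mm inside), on its level floor, 16 mm above the table; axes of the tray. A seated coupon or blank has its origin here. On its -x side, nearest the robot, the wall has an open notch 40 mm wide (y), cut 14 mm down from the rim and out to the tray's edge, for pressing the coupon's -x edge (the fingertips may overhang it into the notch).
- pocket_b (a point): Centre of the middle pocket (narrow, 54 (x) x 44 (y) mm inside), on its level floor, 16 mm above the table; axes of the tray. On its -x side, nearest the robot, the wall has an open notch 32 mm wide (y), cut 14 mm down from the rim and out to the tray's edge, for pressing the coupon's -x edge (the fingertips may overhang it into the notch).
- pocket_c (a point): Centre of the -y pocket (wide, 54 x 54 mm inside), on its level floor, 16 mm above the table; axes of the tray. On its -x side, nearest the robot, the wall has an open notch 40 mm wide (y), cut 14 mm down from the rim and out to the tray's edge, for pressing the coupon's -x edge (the fingertips may overhang it into the notch).
- floor_a (a joint): Tipping floor of pocket_a (stiff hinge, stays where left): 0 = level, 0.40 rad = stop, +x edge up. Axis along y, 6 mm to -x of the pocket's centre, 4 mm below the rim. About 3 N on the coupon 10 to 18 mm to -x of the axis, 5 to 7 mm down to the stop, tips both: the coupon's +x edge then stands 11 mm above the rim, so its y sides can be gripped there.
- floor_b (a joint): The same for pocket_b. Each floor is a plate 10 mm narrower (y) than its coupon; empty and tipped, it is pushed back level by pressing on it 15 to 20 mm to the +x side of its axis, down to 8 mm below the rim.
- floor_c (a joint): The same for pocket_c.
- rest: Fixed rest: grey base board 84 (x) x 180 (y) x 8 mm with three narrow sloped ramps side by side along y, 76 mm apart. Origin under its centre on the table; +x points away from the robot (yaw varies up to about 0.15 rad).
- ramp_0: The +y ramp of the rest: bar 24 mm wide (y), rising away from the robot at 0.40 rad, with a lip 6 mm high across its lower end (face at x = -28 mm; upper end x = +30 mm). Origin on its top face, 50 mm above the table, where the centre of a coupon's underside belongs; x up the slope, z square out of it. Coupons overhang it on both y sides, so fingers pass beside it.
- ramp_1: The middle ramp, the same.
- ramp_2: The -y ramp, the same.
- coupon_1: Finished wide steel coupon, 48 x 48 x 8 mm, with five small dents on top; starts flush in pocket_a. Origin at the centre of the underside, z up through the thickness. About 90 g. May be absent.
- coupon_2: Finished narrow steel coupon, 48 (x) x 38 (y) x 8 mm, with five small dents on top; starts flush in pocket_b. Origin at the centre of the underside. May be absent.
- coupon_3: Finished wide steel coupon, 48 x 48 x 8 mm, with five small dents on top; starts flush in pocket_c. Origin at the centre of the underside. May be absent.
- blank_1: Plain steel blank without dents, 48 x 48 x 8 mm, lying flat on the table. Origin at the centre of the underside. It fits pocket_a and pocket_c. May be absent.
- blank_2: The same as blank_1: plain wide blank, 48 x 48 x 8 mm. May be absent.
- blank_narrow: Plain steel blank without dents, 48 (x) x 38 (y) x 8 mm, lying flat on the table; its x side goes along the tray's x. May be absent. Origin at the centre of the underside. It fits pocket_b.
- tape: Bystander: roll of blue masking tape, 74 mm across, 25 mm high. Origin under its centre.
- weight: Bystander: brass check weight, 22 mm across, 40 mm high. Origin under its centre.
- tin: Bystander: round grey tin, 66 mm across, 24 mm high. Origin under its centre.
Things that resemble listed ones, but are neither listed nor needed, are in the scene too. What is shaped like the coupon_3 but orange or purple is not meant.

How it is judged:
On the way, in this order (a step that is already met when the one before it is completed fails the run):
1. every finished coupon lies on a ramp of the rest (((distance between coupon_1 and ramp_0 below 0.016 m and angle between the z axis of coupon_1 and the z axis of ramp_0, either way round below 0.12 rad) or (distance between coupon_1 and ramp_1 below 0.016 m and angle between the z axis of coupon_1 and the z axis of ramp_1, either way round below 0.12 rad) or (distance between coupon_1 and ramp_2 below 0.016 m and angle between the z axis of coupon_1 and the z axis of ramp_2, either way round below 0.12 rad)) and ((distance between coupon_2 and ramp_0 below 0.016 m and angle between the z axis of coupon_2 and the z axis of ramp_0, either way round below 0.12 rad) or (distance between coupon_2 and ramp_1 below 0.016 m and angle between the z axis of coupon_2 and the z axis of ramp_1, either way round below 0.12 rad) or (distance between coupon_2 and ramp_2 below 0.016 m and angle between the z axis of coupon_2 and the z axis of ramp_2, either way round below 0.12 rad)) and ((distance between coupon_3 and ramp_0 below 0.016 m and angle between the z axis of coupon_3 and the z axis of ramp_0, either way round below 0.12 rad) or (distance between coupon_3 and ramp_1 below 0.016 m and angle between the z axis of coupon_3 and the z axis of ramp_1, either way round below 0.12 rad) or (distance between coupon_3 and ramp_2 below 0.016 m and angle between the z axis of coupon_3 and the z axis of ramp_2, either way round below 0.12 rad)) and linear speed of each of coupon_1, coupon_2, coupon_3 below 0.02 m/s), for 0.2 s.
2. every blank is seated in a pocket of its own outline (((horizontal distance between blank_1 and pocket_a below 0.005 m and z of blank_1 in the frame of pocket_a below 0.002 m and angle between blank_1's own z axis and vertical below 0.06 rad) or (horizontal distance between blank_1 and pocket_c below 0.005 m and z of blank_1 in the frame of pocket_c below 0.002 m and angle between blank_1's own z axis and vertical below 0.06 rad)) and ((horizontal distance between blank_2 and pocket_a below 0.005 m and z of blank_2 in the frame of pocket_a below 0.002 m and angle between blank_2's own z axis and vertical below 0.06 rad) or (horizontal distance between blank_2 and pocket_c below 0.005 m and z of blank_2 in the frame of pocket_c below 0.002 m and angle between blank_2's own z axis and vertical below 0.06 rad)) and (horizontal distance between blank_narrow and pocket_b below 0.005 m and z of blank_narrow in the frame of pocket_b below 0.002 m and angle between blank_narrow's own z axis and vertical below 0.06 rad)), for 0.2 s.
At the end, for the whole second after the job is handed in: Coupons: each on a ramp, centre within 16 mm of its origin, 0.12 rad of its slope. Blanks: each in a pocket of its own outline, within 5 mm of its centre, under 2 mm above its floor, within 0.06 rad of level. All three pocket floors within 0.06 rad of level. All at rest (all of step 1 and all of step 2 and linear speed of each of blank_1, blank_2, blank_narrow below 0.02 m/s and value of joint each of floor_a, floor_b, floor_c below 0.06 rad); the robot touches nothing.
It fails at once if the tape roll is moved by more than 30 mm (distance of tape from where it was at the start of the episode above 0.03 m).
It fails at once if the brass weight is moved by more than 30 mm (distance of weight from where it was at the start of the episode above 0.03 m).
It fails at once if the tin is moved by more than 30 mm (distance of tin from where it was at the start of the episode above 0.03 m).
Of blank_1, blank_2, blank_narrow only 2 to 3 are there at a start; the rules pass over those that are not, and their reading is None.
Of coupon_1, coupon_2, coupon_3 only 2 to 3 are there at a start; the rules pass over those that are not, and their reading is None.
At some moment in a run one of blank_1, blank_2, blank_narrow may be knocked a few centimetres aside while the robot is not near it.
It also fails if it takes over 210 s, if anything falls off the work surface, if the arm or the gripper's body presses on something with over 40 N, if the wrist force passes 120 N, or if a joint passes its speed limit or range.

ROBOT

A 6-joint arm with a two-finger parallel gripper is mounted at the origin on a cart in front of the work surface, level with it; the furniture and walls round the work are solid. World frame = base frame: x ahead of the robot, y to its left, z up, the work surface at z = 0. Lengths are in m, angles in rad, forces in N, time in s.
With the tool pointing down it reaches from about 0.325 to 0.875 m from the base axis. Payload 4.4 kg.
Tool frame: the origin (TCP) lies at the very end of the fingers, on their centre line; the grasp point (between the pads) lies 19 mm behind it; z points along the fingers, y is the line along which they close (so a half turn about z gives the same grasp; the last joint's range is limited). The gripper opens to 85 mm and grips with 20 to 120 N. Pads are 22 mm wide; open, the fingers measure 114 mm over their backs; the gripper's body (76 mm by 85 mm) begins 54 mm behind the grasp point. The pads swing forward as they close: fully open they stand 13 mm farther back than shut.
Start: joints at [-1.415, 0.207, 1.542, -0, 1.393, -0.15], TCP at [0.174, -0.548, 0.202] pointing down, gripper open.
Joint ranges: [-2.73, 2.73], [-0.86, 2.22], [0.23, 2.46], [-1.11, 4.25], [0.08, 2.63], [-2.82, 2.82]. Speed limits (rad/s): [2.79, 2.79, 3.14, 3.14, 3.14, 3.14].

INTERFACE

Orientations are given as [roll, pitch, yaw] about the fixed x, y, z axes, in that order (R = Rz(yaw) Ry(pitch) Rx(roll)).
In Python, from bench import monitor, vision, manip, look_for, trace, landmark_of gives the robot as it stands.
- The arm moves only by the tool jog_arm, never from a script. Its argument "targets" is a list of rows, each an object of numbers: "rx", "ry", "rz": the turn, a rotation vector about the world's x, y, z in degrees; "dx", "dy", "dz": the shift along the world's x, y, z in m; "fingers": the closure, from -1 (fully open) to 1 (shut). In form: [{"rx": .., "ry": .., "rz": .., "dx": .., "dy": .., "dz": .., "fingers": ..}, ...]. A call has 1 to 20 rows; each row is the pose to reach, as a shift and turn from the pose commanded when the call began; what a row does not reach only later rows make up. A row lasts 1/10 s, in which the tool goes at most 50 mm and 8.59 degrees, less where a joint would pass 70% of its speed; a pose out of reach is approached as far as the arm can. A call with a gripper value outside its range is refused whole. The fingers move at their own pace and stop on an object; "force" is the grip in N (left out, the last holds). Time passes only in rows, so rows that repeat a pose let the fingers close. It gives the time, the measured TCP pose, the force, the opening and the grip force at its end, in the units of the state.
- monitor.observe(): the state, without advancing time (a new reading comes with each control period).
- vision.camera(name): name is "side" or "top" or "wrist"; returns the picture (384x512x3 uint8, red, green, blue); there is no depth.
- vision.camera_params(name): a dict with "fx", "fy", "cx", "cy" (pixels), "pose" (4x4, takes a point from camera to world coordinates). Camera axes: x right, y down, z forward; pixel columns grow to the right and rows downward; lengths in m; the calibration is good to about 2 mm. A picture is of the moment at which its call begins: read the wrist's pose just before it. camera_params takes no time and is no camera call; for the wrist camera it gives the pose at the moment of the call.
- manip.close_job(): hands the job in; it is judged then, once.
Trained networks look in the newest picture that a camera, given by its name, has taken for a name from the list of things; names that differ only in an ending like _2 or _b are one class to them, and where a whole thing is asked for, a point or a joint stands for the part that bears it (a point fixed in the world has none). Each returns a list of dicts, best first, with "p" (0 to 1); they miss things now and then, are a little off and sometimes report something else, mostly with a low value. They report only what shows in the picture. A call takes as long as a camera call. They do not tell look-alikes from the thing itself.
- look_for(camera, label): "position" ([column, row] in pixels, amid what is visible of it).
- trace(camera, label): "region" (384x512 bool, what is visible of it) and "position" ([column, row] in pixels, amid what is visible of it).
- landmark_of(camera, label): "position" ([column, row] in pixels: a listed point, or the origin of a listed thing).
The state is a dict: "clock": time; "joints": joint angles; "joint_vel": joint speeds; "effort": joint torques, N m; "tcp_pos": TCP position; "ee_rot": TCP orientation; "wrist_force": force on the tool from outside, world axes, zero at the start; "moment": the same for the moment, N m; "finger_gap": opening from 0.0 (shut) to 1.0 (fully open); "grasp_force": force on a finger pad.
Only numpy, scipy, OpenCV 4.12 (cv2) and the standard library are available. Lean on these libraries where they do the work, as an engineer would, in place of code of your own. Each camera call takes 0.05 s, during which the arm holds its last target. There are 200 camera calls.

## Working session

There is one attempt and no reset: what is moved stays moved. The work goes in short steps, Python scripts to look and compute and a tool call to move; the robot and the scene stay as the last step left them, time stands still between calls to the robot, and variables do not carry over. Pictures are saved under pics/ and viewed, at most 14 in all, crops included, and the job is handed in when it is done.

Besides the shell and the picture viewer there is one more tool, called after "Call:" as name(argument=value, ...) on one line, values as JSON. jog_arm: Moves the arm, as the interface text tells. Its arguments: {"type":"object","properties":{"targets":{"type":"array"},"force":{"type":"number"}},"required":["targets"]}

```bash
mkdir -p pics; ls
python3 - <<'E'
from bench import *
import cv2,numpy as np
s=monitor.observe();print(s['clock'],s['tcp_pos'],s['ee_rot'])
for n in ['top','side']:
    im=vision.camera(n);cv2.imwrite(f'pics/{n}0.png',cv2.resize(im[:,:,::-1],(800,600),interpolation=cv2.INTER_CUBIC))
    np.save(f'pics/{n}0.npy',im)
    P=vision.camera_params(n);print(n,P['fx'],P['fy'],P['cx'],P['cy'],np.round(P['pose'],4).tolist())
E
```

```text
pics
0.0 [ 0.17348549 -0.54733908  0.20102704] [-3.13936514e+00 -3.01530841e-04  3.06753752e-01]
top 438.9039904258279 438.9039904258279 254.8800676901264 187.44179090343764 [[0.026, -0.9907, 0.1338, 0.3007], [-0.9995, -0.0236, 0.0194, -0.0589], [-0.0161, -0.1342, -0.9908, 1.217], [0.0, 0.0, 0.0, 1.0]]
side 395.89039277595174 395.89039277595174 255.01594642245863 195.61839621436593 [[0.8268, 0.3093, -0.4698, 0.9499], [0.5622, -0.4284, 0.7074, -0.7762], [0.0175, -0.849, -0.5281, 0.613], [0.0, 0.0, 0.0, 1.0]]
```

View pics/top0.png

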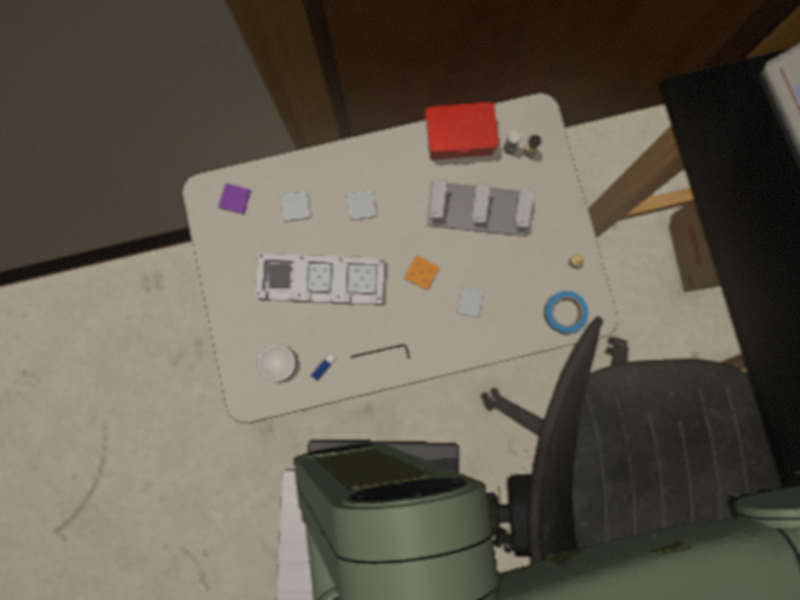

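View pics/side0.png

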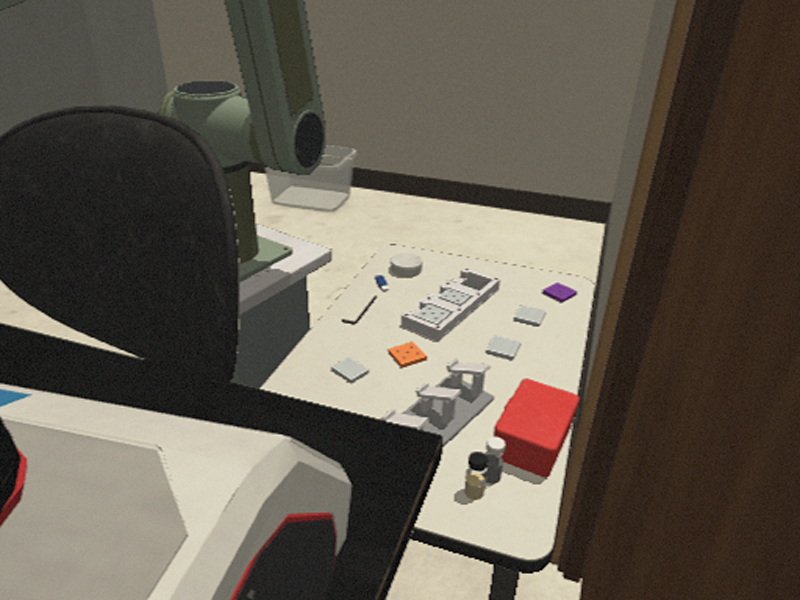

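The images show:
- **Tray**, around (320,280) in the top view. Pocket_a, on the left, is empty. Dented coupon_2 is in pocket_b and coupon_3 in pocket_c. Coupon_1 is absent.
- **Blanks**: wide plain ones at (296,206) and (361,205), and the narrow one at (470,302).
- **Look-alikes**: the purple piece at (235,198) and the orange one at (422,272) are not meant.
- **Other items**: rest at (480,208), tin (277,364), tape (567,312) and weight (576,261).

```bash
cat > h.py <<'E'
from bench import *
import cv2,numpy as np
from scipy.spatial.transform import Rotation as R
def ray(P,px,z):
    d=np.array([(px[0]-P['cx'])/P['fx'],(px[1]-P['cy'])/P['fy'],1.]);T=np.array(P['pose'])
    d=T[:3,:3]@d;o=T[:3,3];return o+d*(z-o[2])/d[2]
def proj(P,X):
    T=np.array(P['pose']);c=T[:3,:3].T@(np.array(X)-T[:3,3]);return np.array([P['fx']*c[0]/c[2]+P['cx'],P['fy']*c[1]/c[2]+P['cy']])
def st():
    s=monitor.observe();r=np.array(s['ee_rot'])
    print('t',round(s['clock'],2),'tcp',np.round(s['tcp_pos'],4),'rpy',np.round(np.degrees(r),2),'F',np.round(s['wrist_force'],1),'gap',round(s['finger_gap'],3));return s
def grab(cam,name=None,scale=1.5):
    P=vision.camera_params(cam);im=vision.camera(cam)
    if name: cv2.imwrite('pics/'+name,cv2.resize(im[:,:,::-1],None,fx=scale,fy=scale,interpolation=cv2.INTER_CUBIC))
    return P,im
def rect(P,im,px,z,win=60):
    """outline of flat bright thing near px -> world centre/size/yaw on plane z, via trace region"""
def reg(P,m,z):
    c=max(cv2.findContours(m.astype(np.uint8),cv2.RETR_EXTERNAL,cv2.CHAIN_APPROX_NONE)[0],key=cv2.contourArea)
    w=np.array([ray(P,p[0],z)[:2] for p in c],np.float32)*1000
    (cx,cy),(a,b),t=cv2.minAreaRect(w);return np.round([cx,cy,a,b,t],1)
E
python3 - <<'E'
from h import *
s=st()
P,im=grab('top')
for l,z in [('pocket_a',.016),('ramp_0',.05),('coupon_1',.02),('coupon_2',.02),('blank_1',0.004),('blank_narrow',.004),('tray',0),('rest',0),('tape',0),('weight',0),('tin',0)]:
    for d in landmark_of('top',l):
        if d['p']>.25: print(l,round(d['p'],2),np.round(d['position'],1),np.round(ray(P,d['position'],z)*1000,0)[:2])
W=vision.camera_params('wrist');T=np.array(W['pose'])
Rt=R.from_euler('xyz',s['ee_rot']).as_matrix()
print('cam in tool',np.round(Rt.T@(T[:3,3]-s['tcp_pos']),4),np.round(Rt.T@T[:3,:3],3).tolist(),W['fx'])
E
```

```text
t 0.1 tcp [ 0.1735 -0.5474  0.2011] rpy [-1.7988e+02 -2.0000e-02  1.7570e+01] F [-0.1 -0.   0.2] gap 1.0
pocket_a 0.96 [209.  175.2] [494.  93.]
pocket_a 0.84 [232.5 177.5] [489.  27.]
pocket_a 0.69 [178.  176.9] [487. 179.]
ramp_0 0.55 [279.4 124.8] [633. -99.]
ramp_0 0.45 [329.6 132.9] [ 613. -236.]
coupon_1 0.85 [233.7 177.2] [490.  24.]
coupon_1 0.57 [203.  177.6] [486. 109.]
coupon_1 0.53 [269.3 175.8] [496. -74.]
coupon_2 0.85 [233.7 177.2] [490.  24.]
coupon_2 0.57 [203.  177.6] [486. 109.]
coupon_2 0.53 [269.3 175.8] [496. -74.]
blank_1 0.81 [187.  134.1] [613. 162.]
blank_1 0.73 [228.2 128.1] [633.  45.]
blank_narrow 0.7 [300.8 193.6] [ 450. -163.]
tray 0.58 [205.9 175.4] [496. 104.]
tray 0.32 [177. 175.] [495. 185.]
rest 0.84 [306.  134.3] [ 621. -176.]
tape 0.91 [361.1 201.8] [ 432. -331.]
weight 0.58 [367.1 168.2] [ 527. -348.]
tin 0.76 [176.  231.8] [336. 180.]
cam in tool [ 0.082  -0.0003 -0.1733] [[0.001, -0.947, -0.32], [1.0, -0.0, 0.003], [-0.003, -0.32, 0.947]] 323.94617586532786
```

Call:
jog_arm(targets=[{"dx": 0.0, "dy": 0.0, "dz": 0.08, "rz": -8}, {"dx": 0.29, "dy": 0.65, "dz": 0.08, "rz": -17.5}, {"dx": 0.29, "dy": 0.65, "dz": 0.08, "rz": -17.5}, {"dx": 0.29, "dy": 0.65, "dz": 0.08, "rz": -17.5}, {"dx": 0.29, "dy": 0.65, "dz": 0.08, "rz": -17.5}, {"dx": 0.29, "dy": 0.65, "dz": 0.08, "rz": -17.5}, {"dx": 0.29, "dy": 0.65, "dz": 0.08, "rz": -17.5}, {"dx": 0.29, "dy": 0.65, "dz": 0.08, "rz": -17.5}, {"dx": 0.29, "dy": 0.65, "dz": 0.08, "rz": -17.5}, {"dx": 0.29, "dy": 0.65, "dz": 0.08, "rz": -17.5}, {"dx": 0.29, "dy": 0.65, "dz": 0.08, "rz": -17.5}, {"dx": 0.29, "dy": 0.65, "dz": 0.08, "rz": -17.5}, {"dx": 0.29, "dy": 0.65, "dz": 0.08, "rz": -17.5}, {"dx": 0.29, "dy": 0.65, "dz": 0.08, "rz": -17.5}, {"dx": 0.29, "dy": 0.65, "dz": 0.08, "rz": -17.5}, {"dx": 0.29, "dy": 0.65, "dz": 0.08, "rz": -17.5, "fingers": 1}, {"dx": 0.29, "dy": 0.65, "dz": 0.08, "rz": -17.5, "fingers": 1}, {"dx": 0.29, "dy": 0.65, "dz": 0.08, "rz": -17.5, "fingers": 1}, {"dx": 0.29, "dy": 0.65, "dz": 0.08, "rz": -17.5, "fingers": 1}, {"dx": 0.29, "dy": 0.65, "dz": 0.08, "rz": -17.5, "fingers": 1}])

```text
validation failed for argument at $.ta...
```

Run:
```python
from h import *
s=st()
P,im=grab('wrist','w1.png')
for l,z in [('pocket_a',.016),('coupon_1',.02),('coupon_2',.02),('tray',0),('blank_1',0.0),('blank_narrow',0)]:
    for d in landmark_of('wrist',l):
        if d['p']>.25: print(l,round(d['p'],2),np.round(d['position'],1),np.round(ray(P,d['position'],z)*1000,1)[:2])
```

```text
t 0.7 tcp [ 0.1737 -0.5482  0.2022] rpy [180.    -0.    17.58] F [ 0.6  0.1 -1.4] gap 0.997
```

View pics/w1.png

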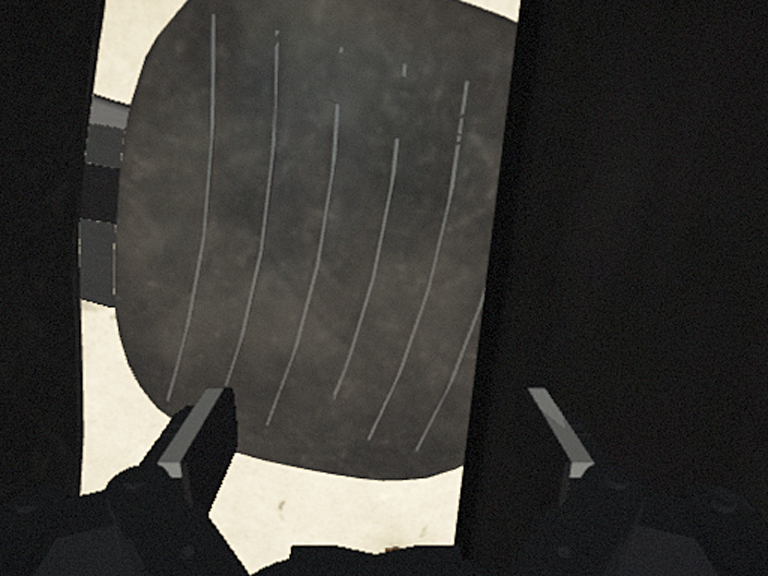

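The picture shows only the chair, because the move was refused. The fingertips are at about (200,430) and (560,430). I'll retry with every key in each row.

Call:
jog_arm(targets=[{"rx": 0, "ry": 0, "rz": -8, "dx": 0, "dy": 0, "dz": 0.05, "fingers": -1}, {"rx": 0, "ry": 0, "rz": -17.5, "dx": 0.29, "dy": 0.65, "dz": 0.08, "fingers": -1}, {"rx": 0, "ry": 0, "rz": -17.5, "dx": 0.29, "dy": 0.65, "dz": 0.08, "fingers": -1}, {"rx": 0, "ry": 0, "rz": -17.5, "dx": 0.29, "dy": 0.65, "dz": 0.08, "fingers": -1}, {"rx": 0, "ry": 0, "rz": -17.5, "dx": 0.29, "dy": 0.65, "dz": 0.08, "fingers": -1}, {"rx": 0, "ry": 0, "rz": -17.5, "dx": 0.29, "dy": 0.65, "dz": 0.08, "fingers": -1}, {"rx": 0, "ry": 0, "rz": -17.5, "dx": 0.29, "dy": 0.65, "dz": 0.08, "fingers": -1}, {"rx": 0, "ry": 0, "rz": -17.5, "dx": 0.29, "dy": 0.65, "dz": 0.08, "fingers": -1}, {"rx": 0, "ry": 0, "rz": -17.5, "dx": 0.29, "dy": 0.65, "dz": 0.08, "fingers": -1}, {"rx": 0, "ry": 0, "rz": -17.5, "dx": 0.29, "dy": 0.65, "dz": 0.08, "fingers": -1}, {"rx": 0, "ry": 0, "rz": -17.5, "dx": 0.29, "dy": 0.65, "dz": 0.08, "fingers": -1}, {"rx": 0, "ry": 0, "rz": -17.5, "dx": 0.29, "dy": 0.65, "dz": 0.08, "fingers": -1}, {"rx": 0, "ry": 0, "rz": -17.5, "dx": 0.29, "dy": 0.65, "dz": 0.08, "fingers": -1}, {"rx": 0, "ry": 0, "rz": -17.5, "dx": 0.29, "dy": 0.65, "dz": 0.08, "fingers": 1}, {"rx": 0, "ry": 0, "rz": -17.5, "dx": 0.29, "dy": 0.65, "dz": 0.08, "fingers": 1}, {"rx": 0, "ry": 0, "rz": -17.5, "dx": 0.29, "dy": 0.65, "dz": 0.08, "fingers": 1}, {"rx": 0, "ry": 0, "rz": -17.5, "dx": 0.29, "dy": 0.65, "dz": 0.08, "fingers": 1}, {"rx": 0, "ry": 0, "rz": -17.5, "dx": 0.29, "dy": 0.65, "dz": 0.08, "fingers": 1}, {"rx": 0, "ry": 0, "rz": -17.5, "dx": 0.29, "dy": 0.65, "dz": 0.08, "fingers": 1}])

```text
clock: 2.95
tcp_pos: [0.4632, 0.1003, 0.282]
ee_rot: [3.141, 0.0, -0.001]
wrist_force: [0.1, 0.5, -0.1]
finger_gap: 0.001
grasp_force: 0.0
```

Run:
```python
from h import *
s=st()
P,im=grab('wrist','w2.png');np.save('w2.npy',im)
for l,z in [('pocket_a',.016),('coupon_1',.02),('coupon_2',.02),('tray',0),('blank_1',0.0),('blank_narrow',0),('ramp_0',.05)]:
    for d in landmark_of('wrist',l):
        if d['p']>.25: print(l,round(d['p'],2),np.round(d['position'],1),np.round(ray(P,d['position'],z)*1000,1)[:2])
for l,z in [('coupon_1',.024),('blank_1',.008),('tray',.024)]:
    for d in trace('wrist',l):
        if d['p']>.25: print(l,round(d['p'],2),d['position'],reg(P,d['region'],z))
```

```text
t 2.95 tcp [0.4632 0.1003 0.282 ] rpy [ 1.7997e+02  3.0000e-02 -5.0000e-02] F [ 0.1  0.5 -0.1] gap 0.001
pocket_a 0.95 [190.1 133.4] [485.5 180.9]
coupon_1 0.93 [376.2 122.7] [499.9 -65.3]
coupon_1 0.76 [302.2 133.4] [486.   31.3]
coupon_1 0.64 [245.1 133.3] [486.1 107.1]
coupon_1 0.57 [113.5  11.8] [629.1 262.5]
coupon_2 0.93 [376.2 122.7] [499.9 -65.3]
coupon_2 0.76 [302.2 133.4] [486.   31.3]
coupon_2 0.64 [245.1 133.3] [486.1 107.1]
coupon_2 0.57 [113.5  11.8] [629.1 262.5]
blank_1 0.8 [204.1  23.9] [619.5 158.1]
blank_1 0.68 [302.4  18.8] [625.2  35.1]
blank_narrow 0.73 [440.8 154.4] [ 453.6 -170.2]
ramp_0 0.75 [500.4  14.7] [ 620.4 -177. ]
ramp_0 0.56 [432.5   4.5] [630.3 -99.9]
coupon_1 0.82 [378.7, 119.6] [504.5 -68.2  47.9  45.8  63.7]
coupon_1 0.65 [244.8, 131.7] [487.3 105.3  38.1  50.9  89. ]
coupon_1 0.57 [305.3, 130.9] [486.6  29.7  49.2  46.9  90. ]
coupon_1 0.56 [114.2, 15.6] [625.6 262.9  48.4  42.3  76.3]
blank_1 0.84 [202.8, 22.0] [617.9 156.4  51.2  49.4  10.4]
blank_1 0.57 [302.0, 19.2] [623.7  37.   48.8  48.5  10.4]
tray 0.73 [225.4, 129.9] [486.  104.4 223.5  80.6  88.9]
tray 0.48 [244.3, 132.4] [487.3 104.6  34.2  48.3  89.1]
```

View pics/w2.png

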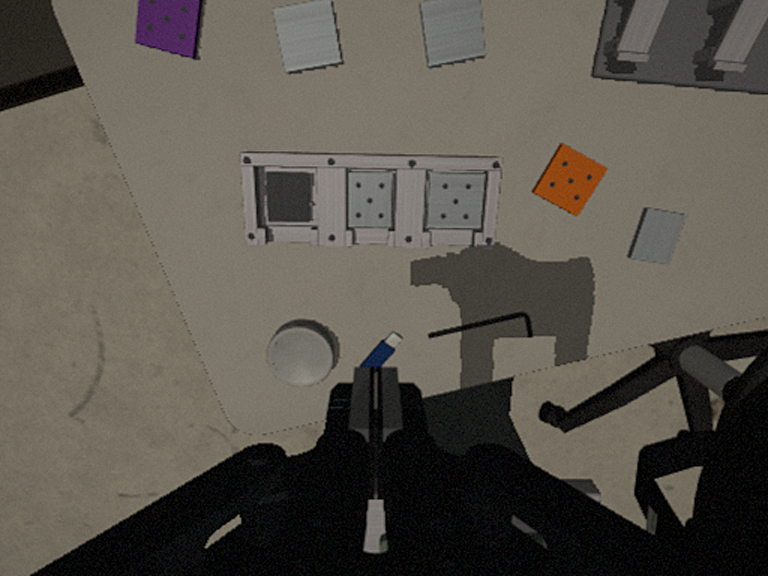

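The trace puts the tray origin at about (488,104) mm with a yaw of -1.1°. Coupon_2 is at (370,198) in the enlarged picture and coupon_3 at (457,200). Both are steel and dented, and both are in pockets. I'll press coupon_2's notched edge first.

Call:
jog_arm(targets=[{"rx": 0, "ry": 0, "rz": -1, "dx": -0.006, "dy": 0.005, "dz": -0.2, "fingers": 1}, {"rx": 0, "ry": 0, "rz": -1, "dx": -0.006, "dy": 0.005, "dz": -0.2, "fingers": 1}, {"rx": 0, "ry": 0, "rz": -1, "dx": -0.006, "dy": 0.005, "dz": -0.2, "fingers": 1}, {"rx": 0, "ry": 0, "rz": -1, "dx": -0.006, "dy": 0.005, "dz": -0.2, "fingers": 1}, {"rx": 0, "ry": 0, "rz": -1, "dx": -0.006, "dy": 0.005, "dz": -0.25, "fingers": 1}, {"rx": 0, "ry": 0, "rz": -1, "dx": -0.006, "dy": 0.005, "dz": -0.254, "fingers": 1}, {"rx": 0, "ry": 0, "rz": -1, "dx": -0.006, "dy": 0.005, "dz": -0.256, "fingers": 1}, {"rx": 0, "ry": 0, "rz": -1, "dx": -0.006, "dy": 0.005, "dz": -0.258, "fingers": 1}, {"rx": 0, "ry": 0, "rz": -1, "dx": -0.006, "dy": 0.005, "dz": -0.259, "fingers": 1}, {"rx": 0, "ry": 0, "rz": -1, "dx": -0.006, "dy": 0.005, "dz": -0.26, "fingers": 1}, {"rx": 0, "ry": 0, "rz": -1, "dx": -0.006, "dy": 0.005, "dz": -0.261, "fingers": 1}, {"rx": 0, "ry": 0, "rz": -1, "dx": -0.006, "dy": 0.005, "dz": -0.262, "fingers": 1}, {"rx": 0, "ry": 0, "rz": -1, "dx": -0.006, "dy": 0.005, "dz": -0.263, "fingers": 1}, {"rx": 0, "ry": 0, "rz": -1, "dx": -0.006, "dy": 0.005, "dz": -0.2635, "fingers": 1}, {"rx": 0, "ry": 0, "rz": -1, "dx": -0.006, "dy": 0.005, "dz": -0.264, "fingers": 1}, {"rx": 0, "ry": 0, "rz": -1, "dx": -0.006, "dy": 0.005, "dz": -0.264, "fingers": 1}])

```text
clock: 5.1
tcp_pos: [0.4575, 0.1068, 0.018]
ee_rot: [3.142, 0.0, -0.016]
wrist_force: [-1.4, -0.1, 0.1]
finger_gap: 0.001
grasp_force: 0.0
```

Run:
```python
from h import *
st()
grab('wrist','w3.png')
```

```text
t 5.1 tcp [0.4575 0.1068 0.018 ] rpy [ 1.8e+02  2.0e-02 -9.2e-01] F [-1.4 -0.1  0.1] gap 0.001
```

View pics/w3.png

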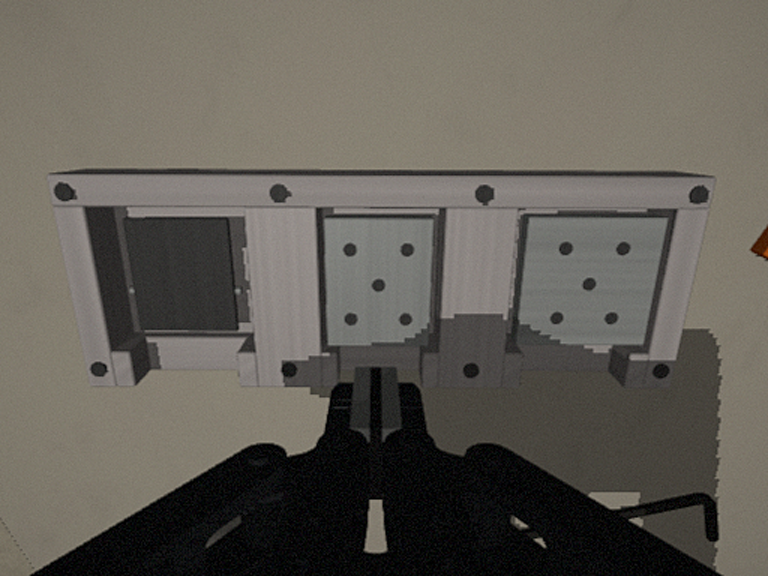

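Coupon_2 is still flat. The fingertip, at about (375,367), is standing in the notch just short of the coupon edge at row 346. I'll measure the gap.

Run:
```python
from h import *
s=st()
P,im=grab('wrist')
t=s['tcp_pos']
print('tcp px*1.5',proj(P,t)*1.5, proj(P,t+[.011,0,0])*1.5, proj(P,t+[.011,0.0075,0])*1.5)
for n,px,z in [('finger edge',(375,367),.018),('coupon -x edge',(378,346),.024),('coupon +x edge',(378,214),.024),('L',(318,280),.024),('R',(437,280),.024),('c3 -x',(590,346),.024),('c3 +x',(590,215),.024),('rim+x',(378,176),.024)]:
    print(n,np.round(ray(P,np.array(px)/1.5,z)*1000,1))
for d in trace('wrist','tray'): print(d['p'],reg(P,d['region'],.024))
for d in trace('wrist','coupon_1'): print(d['p'],d['position'],reg(P,d['region'],.024))
```

```text
t 5.15 tcp [0.4575 0.1068 0.0181] rpy [ 1.8e+02  2.0e-02 -9.2e-01] F [-0.2  0.  -0.1] gap 0.001
tcp px*1.5 [376.43694739 351.60347233] [376.01384685 325.43572564] [356.39805955 325.72401914]
finger edge [450.8 107.5  18. ]
coupon -x edge [462.7 106.2  24. ]
coupon +x edge [512.1 105.5  24. ]
L [488.8 127.3  24. ]
R [488.2  84.7  24. ]
c3 -x [461.4  26.8  24. ]
c3 +x [510.6  33.   24. ]
rim+x [524.8 105.3  24. ]
0.86 [486.3 104.8 224.   82.   89.1]
0.7 [508.6, 164.8] [499.  -27.4  10.6   5.1  13.6]
0.68 [392.4, 184.1] [486.9  31.7  50.6  48.8  89.1]
0.67 [251.6, 184.7] [487.5 105.7  37.9  48.9  89.1]
```

Call:
jog_arm(targets=[{"rx": 0, "ry": 0, "rz": 0, "dx": 0, "dy": -0.002, "dz": 0.016, "fingers": 1}, {"rx": 0, "ry": 0, "rz": 0, "dx": 0.008, "dy": -0.002, "dz": 0.016, "fingers": 1}, {"rx": 0, "ry": 0, "rz": 0, "dx": 0.008, "dy": -0.002, "dz": 0.008, "fingers": 1}, {"rx": 0, "ry": 0, "rz": 0, "dx": 0.008, "dy": -0.002, "dz": 0.006, "fingers": 1}, {"rx": 0, "ry": 0, "rz": 0, "dx": 0.008, "dy": -0.002, "dz": 0.004, "fingers": 1}, {"rx": 0, "ry": 0, "rz": 0, "dx": 0.008, "dy": -0.002, "dz": 0.004, "fingers": 1}])

```text
clock: 5.9
tcp_pos: [0.4645, 0.1048, 0.021]
ee_rot: [3.141, 0.002, -0.016]
wrist_force: [-0.3, -0.0, -0.1]
finger_gap: 0.002
grasp_force: 0.0
```

Run:
```python
from h import *
st()
P,im=grab('wrist')
cv2.imwrite('pics/w4.png',cv2.resize(im[120:270,150:350,::-1],None,fx=4,fy=4,interpolation=cv2.INTER_CUBIC))
```

```text
t 5.9 tcp [0.4645 0.1048 0.021 ] rpy [ 1.7999e+02  1.4000e-01 -9.2000e-01] F [-0.3 -0.  -0.1] gap 0.002
```

View pics/w4.png

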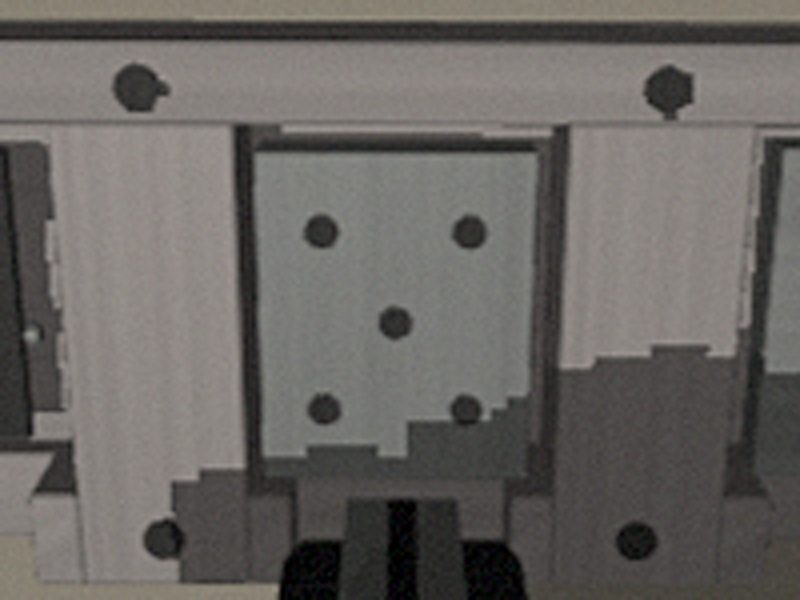

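Call:
jog_arm(targets=[{"rx": 0, "ry": 0, "rz": 0, "dx": -0.004, "dy": 0, "dz": -0.004, "fingers": 1}, {"rx": 0, "ry": 0, "rz": 0, "dx": -0.004, "dy": 0, "dz": -0.008, "fingers": 1}, {"rx": 0, "ry": 0, "rz": 0, "dx": -0.004, "dy": 0, "dz": -0.01, "fingers": 1}, {"rx": 0, "ry": 0, "rz": 0, "dx": -0.004, "dy": 0, "dz": -0.01, "fingers": 1}])

```text
clock: 6.35
tcp_pos: [0.4612, 0.1048, 0.0117]
ee_rot: [3.142, 0.001, -0.016]
wrist_force: [0.3, -0.8, -1.0]
finger_gap: -0.002
grasp_force: 0.0
```

Run:
```python
from h import *
st()
P,im=grab('side')
cv2.imwrite('pics/s1.png',cv2.resize(im[130:270,180:360,::-1],None,fx=4,fy=4,interpolation=cv2.INTER_CUBIC))
```

```text
t 6.35 tcp [0.4612 0.1048 0.0117] rpy [ 1.8e+02  5.0e-02 -9.2e-01] F [ 0.3 -0.8 -1. ] gap -0.002
```

View pics/s1.png

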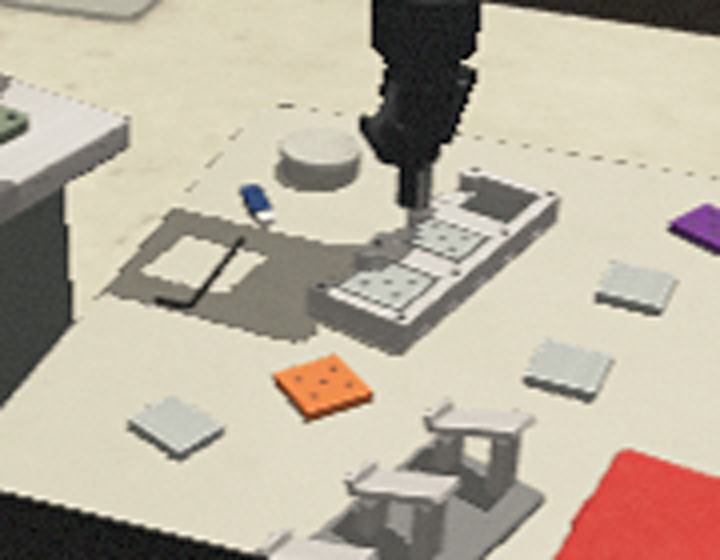

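The side view shows the fingertips at about (405,218) in the crop. Coupon_2 is still flat. I'll compare that with the projected TCP.

Run:
```python
from h import *
s=st();t=s['tcp_pos'];S=vision.camera_params('side');W=vision.camera_params('wrist')
for dz in [0,.01,.02,.03,.04]:
    print(dz,(proj(S,t+[0,0,dz])-[180,130])*4,(proj(W,t+[.011,0,dz]))*1.5)
```

```text
t 6.4 tcp [0.4615 0.1048 0.012 ] rpy [ 1.8e+02  2.0e-02 -9.2e-01] F [0.1 0.7 0.3] gap 0.005
0 [409.59070768 237.81259323] [376.02056255 325.4325073 ]
0.01 [410.32521458 226.15830811] [376.08873754 335.95333271]
0.02 [411.06641217 214.39786315] [376.1646574  347.66935343]
0.03 [411.81439228 202.52980117] [376.24972137 360.79650099]
0.04 [412.56924843 190.55263823] [376.34568734 375.60605552]
```

Call:
jog_arm(targets=[{"rx": 0, "ry": 0, "rz": 0, "dx": 0, "dy": 0, "dz": -0.002, "fingers": 1}, {"rx": 0, "ry": 0, "rz": 0, "dx": 0, "dy": 0, "dz": -0.004, "fingers": 1}, {"rx": 0, "ry": 0, "rz": 0, "dx": 0, "dy": 0, "dz": -0.005, "fingers": 1}, {"rx": 0, "ry": 0, "rz": 0, "dx": 0, "dy": 0, "dz": -0.005, "fingers": 1}])

```text
clock: 6.8
tcp_pos: [0.4615, 0.1048, 0.007]
ee_rot: [-3.142, 0.0, -0.016]
wrist_force: [0.1, -0.3, -0.6]
finger_gap: 0.002
grasp_force: 0.0
```

Call:
jog_arm(targets=[{"rx": 0, "ry": 0, "rz": 0, "dx": 0, "dy": 0, "dz": -0.002, "fingers": 1}, {"rx": 0, "ry": 0, "rz": 0, "dx": 0, "dy": 0, "dz": -0.004, "fingers": 1}, {"rx": 0, "ry": 0, "rz": 0, "dx": 0, "dy": 0, "dz": -0.006, "fingers": 1}, {"rx": 0, "ry": 0, "rz": 0, "dx": 0, "dy": 0, "dz": -0.006, "fingers": 1}])

```text
clock: 7.2
tcp_pos: [0.4613, 0.1048, 0.0008]
ee_rot: [3.142, 0.001, -0.016]
wrist_force: [0.8, -0.2, 0.3]
finger_gap: 0.001
grasp_force: 0.0
```

Call:
jog_arm(targets=[{"rx": 0, "ry": 0, "rz": 0, "dx": 0, "dy": 0, "dz": -0.002, "fingers": 1}, {"rx": 0, "ry": 0, "rz": 0, "dx": 0, "dy": 0, "dz": -0.004, "fingers": 1}, {"rx": 0, "ry": 0, "rz": 0, "dx": 0, "dy": 0, "dz": -0.004, "fingers": 1}, {"rx": 0, "ry": 0, "rz": 0, "dx": 0, "dy": 0, "dz": -0.004, "fingers": 1}])

```text
clock: 7.6
tcp_pos: [0.4615, 0.1048, -0.0029]
ee_rot: [3.142, 0.0, -0.016]
wrist_force: [-0.2, 0.4, 0.1]
finger_gap: -0.002
grasp_force: 0.0
```

Call:
jog_arm(targets=[{"rx": 0, "ry": 0, "rz": 0, "dx": 0, "dy": 0, "dz": -0.002, "fingers": 1}, {"rx": 0, "ry": 0, "rz": 0, "dx": 0, "dy": 0, "dz": -0.003, "fingers": 1}, {"rx": 0, "ry": 0, "rz": 0, "dx": 0, "dy": 0, "dz": -0.004, "fingers": 1}, {"rx": 0, "ry": 0, "rz": 0, "dx": 0, "dy": 0, "dz": -0.004, "fingers": 1}])

```text
clock: 8.0
tcp_pos: [0.4615, 0.1049, -0.0068]
ee_rot: [-3.142, 0.0, -0.016]
wrist_force: [-1.2, 0.8, 2.2]
finger_gap: 0.002
grasp_force: 1.2
```

Run:
```python
from h import *
st()
P,im=grab('wrist')
P2,i2=grab('side')
a=cv2.resize(im[130:270,165:335,::-1],None,fx=3,fy=3,interpolation=cv2.INTER_CUBIC)
b=cv2.resize(i2[150:220,250:330,::-1],(480,420),interpolation=cv2.INTER_CUBIC)[:, :290]
cv2.imwrite('pics/w5.png',np.hstack([a,b]))
```

```text
t 8.0 tcp [ 0.4615  0.1049 -0.0068] rpy [-1.8e+02  2.0e-02 -9.2e-01] F [-1.2  0.8  2.2] gap 0.002
```

View pics/w5.png

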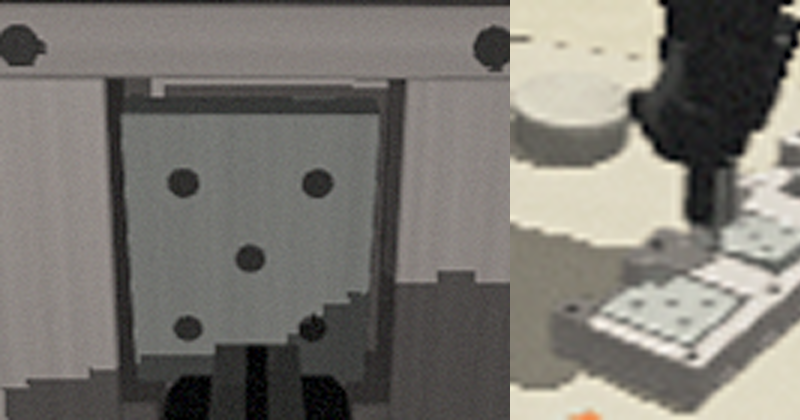

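Contact: Fz is 2.2 N and the coupon is starting to tip. The true fingertips are therefore about 30 mm above the reported TCP. I'll press on to the stop.

Call:
jog_arm(targets=[{"rx": 0, "ry": 0, "rz": 0, "dx": 0, "dy": 0, "dz": -0.001, "fingers": 1}, {"rx": 0, "ry": 0, "rz": 0, "dx": 0, "dy": 0, "dz": -0.002, "fingers": 1}, {"rx": 0, "ry": 0, "rz": 0, "dx": 0, "dy": 0, "dz": -0.003, "fingers": 1}, {"rx": 0, "ry": 0, "rz": 0, "dx": 0, "dy": 0, "dz": -0.003, "fingers": 1}])

```text
clock: 8.5
tcp_pos: [0.4613, 0.1048, -0.0101]
ee_rot: [-3.142, 0.001, -0.016]
wrist_force: [-3.0, -0.3, 2.1]
finger_gap: -0.002
grasp_force: 1.4
```

Call:
jog_arm(targets=[{"rx": 0, "ry": 0, "rz": 0, "dx": 0, "dy": 0, "dz": -0.001, "fingers": 1}, {"rx": 0, "ry": 0, "rz": 0, "dx": 0, "dy": 0, "dz": -0.0015, "fingers": 1}, {"rx": 0, "ry": 0, "rz": 0, "dx": 0, "dy": 0, "dz": -0.0015, "fingers": 1}])

```text
clock: 8.8
tcp_pos: [0.4614, 0.1049, -0.0105]
ee_rot: [3.141, 0.001, -0.016]
wrist_force: [-5.8, -0.8, 12.3]
finger_gap: -0.001
grasp_force: 6.5
```

Call:
jog_arm(targets=[{"rx": 0, "ry": 0, "rz": 0, "dx": 0, "dy": 0, "dz": 0.03, "fingers": 1}, {"rx": 0, "ry": 0, "rz": 0, "dx": -0.0015, "dy": -0.04, "dz": 0.03, "fingers": 1}, {"rx": 0, "ry": 0, "rz": 0, "dx": -0.0015, "dy": -0.074, "dz": 0.03, "fingers": 1}, {"rx": 0, "ry": 0, "rz": 0, "dx": -0.0015, "dy": -0.074, "dz": 0.015, "fingers": 1}, {"rx": 0, "ry": 0, "rz": 0, "dx": -0.0015, "dy": -0.074, "dz": 0.009, "fingers": 1}, {"rx": 0, "ry": 0, "rz": 0, "dx": -0.0015, "dy": -0.074, "dz": 0.007, "fingers": 1}, {"rx": 0, "ry": 0, "rz": 0, "dx": -0.0015, "dy": -0.074, "dz": 0.005, "fingers": 1}, {"rx": 0, "ry": 0, "rz": 0, "dx": -0.0015, "dy": -0.074, "dz": 0.004, "fingers": 1}, {"rx": 0, "ry": 0, "rz": 0, "dx": -0.0015, "dy": -0.074, "dz": 0.003, "fingers": 1}, {"rx": 0, "ry": 0, "rz": 0, "dx": -0.0015, "dy": -0.074, "dz": 0.002, "fingers": 1}, {"rx": 0, "ry": 0, "rz": 0, "dx": -0.0015, "dy": -0.074, "dz": 0.001, "fingers": 1}, {"rx": 0, "ry": 0, "rz": 0, "dx": -0.0015, "dy": -0.074, "dz": 0, "fingers": 1}, {"rx": 0, "ry": 0, "rz": 0, "dx": -0.0015, "dy": -0.074, "dz": 0, "fingers": 1}])

```text
clock: 10.1
tcp_pos: [0.4594, 0.0313, -0.0107]
ee_rot: [-3.141, 0.002, -0.016]
wrist_force: [-6.9, -0.4, 11.9]
finger_gap: -0.002
grasp_force: 6.8
```

Call:
jog_arm(targets=[{"rx": 0, "ry": 0, "rz": 0, "dx": 0, "dy": 0, "dz": 0.045, "fingers": 1}, {"rx": 0, "ry": 0, "rz": 0, "dx": 0.041, "dy": 0, "dz": 0.045, "fingers": -0.46}, {"rx": 0, "ry": 0, "rz": 0, "dx": 0.041, "dy": 0, "dz": 0.045, "fingers": -0.46}, {"rx": 0, "ry": 0, "rz": 0, "dx": 0.041, "dy": 0, "dz": 0.045, "fingers": -0.46}, {"rx": 0, "ry": 0, "rz": 0, "dx": 0.041, "dy": 0, "dz": 0.045, "fingers": -0.46}, {"rx": 0, "ry": 0, "rz": 0, "dx": 0.041, "dy": 0, "dz": 0.045, "fingers": -0.46}])

```text
clock: 10.7
tcp_pos: [0.4998, 0.0311, 0.0326]
ee_rot: [-3.141, 0.002, -0.016]
wrist_force: [0.0, -0.7, 0.5]
finger_gap: 0.726
grasp_force: 0.0
```

Run:
```python
from h import *
st()
P,im=grab('wrist','w6.png',1.4)
for d in trace('wrist','coupon_1')[:4]: print(round(d['p'],2),np.round(d['position']),reg(P,d['region'],.026))
```

```text
t 10.7 tcp [0.4998 0.0311 0.0326] rpy [-1.7998e+02  1.2000e-01 -9.2000e-01] F [ 0.  -0.7  0.5] gap 0.726
0.83 [252. 244.] [488.5  30.1  50.9  40.4  89.1]
0.63 [124. 240.] [488.7 106.4  45.2  39.8  89.1]
0.63 [409. 212.] [510.5 -63.5  48.   44.1  63.2]
```

View pics/w6.png

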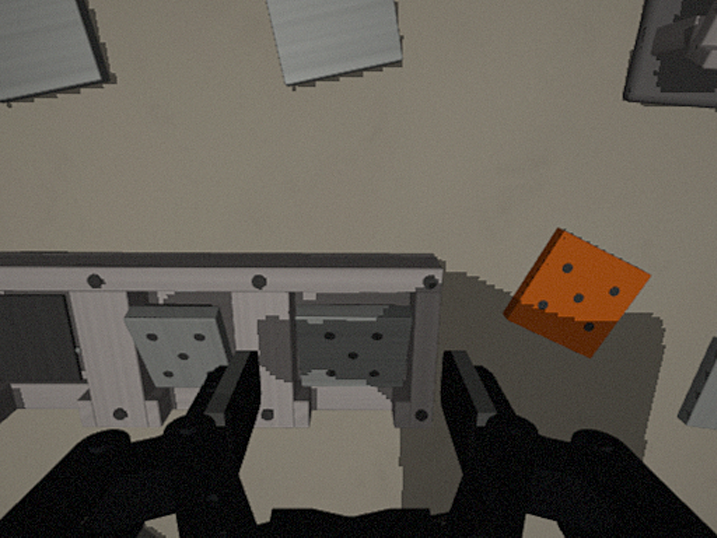

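Both coupons are tipped, coupon_3 around (355,340) and coupon_2 around (180,340). The fingers straddle coupon_3. I'll descend and grip.

Call:
jog_arm(targets=[{"rx": 0, "ry": 0, "rz": 0, "dx": 0, "dy": 0, "dz": -0.03, "fingers": -0.46}, {"rx": 0, "ry": 0, "rz": 0, "dx": 0, "dy": 0, "dz": -0.036, "fingers": -0.46}, {"rx": 0, "ry": 0, "rz": 0, "dx": 0, "dy": 0, "dz": -0.0385, "fingers": -0.46}, {"rx": 0, "ry": 0, "rz": 0, "dx": 0, "dy": 0, "dz": -0.0385, "fingers": 1}, {"rx": 0, "ry": 0, "rz": 0, "dx": 0, "dy": 0, "dz": -0.0385, "fingers": 1}, {"rx": 0, "ry": 0, "rz": 0, "dx": 0, "dy": 0, "dz": -0.0385, "fingers": 1}, {"rx": 0, "ry": 0, "rz": 0, "dx": 0, "dy": 0, "dz": -0.0385, "fingers": 1}, {"rx": 0, "ry": 0, "rz": 0, "dx": 0, "dy": 0, "dz": -0.0385, "fingers": 1}], force=60)

```text
clock: 11.6
tcp_pos: [0.5015, 0.0308, -0.0044]
ee_rot: [3.142, -0.001, -0.016]
wrist_force: [-0.7, 0.1, -0.7]
finger_gap: 0.532
grasp_force: 61.4
```

Call:
jog_arm(targets=[{"rx": 0, "ry": 0, "rz": 0, "dx": 0, "dy": 0, "dz": 0.03, "fingers": 1}, {"rx": 0, "ry": 0, "rz": 0, "dx": 0, "dy": 0, "dz": 0.07, "fingers": 1}, {"rx": 0, "ry": 0, "rz": 0, "dx": 0.01, "dy": -0.03, "dz": 0.11, "fingers": 1}, {"rx": 0, "ry": 0, "rz": 0, "dx": 0.02, "dy": -0.06, "dz": 0.14, "fingers": 1}, {"rx": 0, "ry": 0, "rz": 0, "dx": 0.03, "dy": -0.1, "dz": 0.16, "fingers": 1}, {"rx": 0, "ry": 0, "rz": 0, "dx": 0.04, "dy": -0.14, "dz": 0.18, "fingers": 1}, {"rx": 0, "ry": 0, "rz": 0, "dx": 0.05, "dy": -0.18, "dz": 0.18, "fingers": 1}, {"rx": 0, "ry": 0, "rz": 0, "dx": 0.06, "dy": -0.21, "dz": 0.18, "fingers": 1}, {"rx": 0, "ry": 0, "rz": 0, "dx": 0.06, "dy": -0.21, "dz": 0.18, "fingers": 1}, {"rx": 0, "ry": 0, "rz": 0, "dx": 0.06, "dy": -0.21, "dz": 0.18, "fingers": 1}])

```text
clock: 12.6
tcp_pos: [0.561, -0.1796, 0.1748]
ee_rot: [-3.141, 0.0, -0.018]
wrist_force: [-0.5, -0.3, -1.3]
finger_gap: 0.533
grasp_force: 62.0
```

Run:
```python
from h import *
st()
P,im=grab('wrist','w7.png',1.5)
for l,z in [('ramp_0',.05),('rest',0),('coupon_3',0.1)]:
    for d in landmark_of('wrist',l): print(l,round(d['p'],2),np.round(d['position'],1),np.round(ray(P,d['position'],z)*1000,1)[:2])
for l,z in [('ramp_0',.05),('rest',.008)]:
    for d in trace('wrist',l): print(l,round(d['p'],2),np.round(d['position'],1),reg(P,d['region'],z))
```

```text
t 12.6 tcp [ 0.561  -0.1796  0.1748] rpy [-1.7996e+02  2.0000e-02 -1.0100e+00] F [-0.5 -0.3 -1.3] gap 0.533
ramp_0 0.9 [155.6 105. ] [628.8 -96.7]
ramp_0 0.89 [248.5 113.1] [ 620.5 -178.7]
ramp_0 0.82 [329.  120.7] [ 612.6 -250.8]
rest 0.55 [244.2 108.6] [ 621.3 -174. ]
coupon_3 0.97 [161.  216.5] [ 542.9 -105.5]
coupon_3 0.78 [249.1 279.3] [ 481.9 -176.9]
ramp_0 0.68 [331.2 117.3] [ 614.2 -250.7   26.3   63.3   80. ]
ramp_0 0.56 [158.6  99.9] [ 627.7 -100.2   62.1   25.5    0.8]
ramp_0 0.56 [248. 109.] [ 620.8 -175.7   24.6   61.7   85.2]
rest 0.8 [244.  108.2] [ 621.9 -174.9  207.7   84.5   84.7]
```

View pics/w7.png

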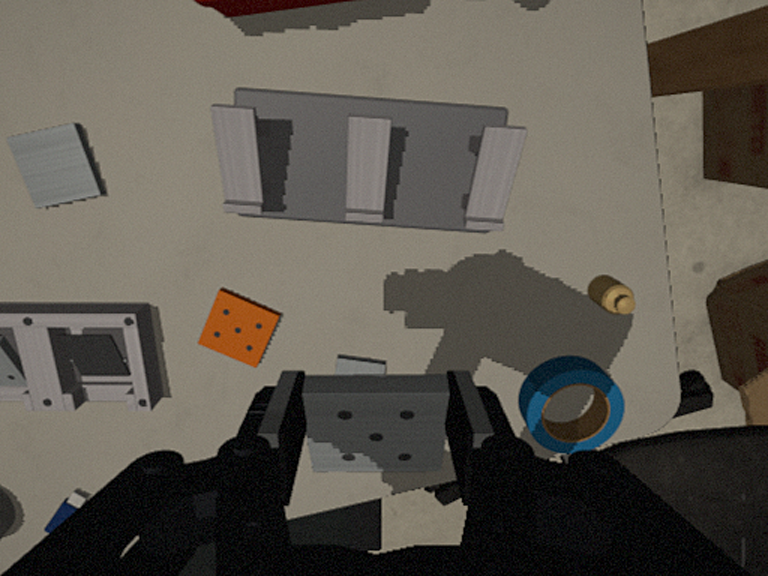

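The picture shows the rest with its ramps at about (237,155), (368,165) and (497,178). Coupon_3 is held tilted at (376,420). I'll check the held pose by projection.

Run:
```python
from h import *
s=monitor.observe();P=vision.camera_params('wrist');t=s['tcp_pos']
for th in (.3,.4,.5):
  c,n=np.cos(th),np.sin(th)
  o=t+[-.0138,0,.023]
  pts=[o+[u*c-w*n,v,u*n+w*c] for u,v,w in [(.024,.024,.0),(.024,-.024,.0),(.024,.024,.008),(.024,-.024,.008),(-.024,.024,.008),(-.024,-.024,.008),(0,0,.008)]]
  print(th,[list(np.round(proj(P,p)*1.5)) for p in pts])
im=cv2.imread('pics/w7.png')[355:490,280:480];cv2.imwrite('pics/w7c.png',cv2.resize(im,None,fx=4,fy=4,interpolation=cv2.INTER_CUBIC))
```

```text
0.3 [[np.float64(302.0), np.float64(367.0)], [np.float64(450.0), np.float64(365.0)], [np.float64(299.0), np.float64(385.0)], [np.float64(454.0), np.float64(383.0)], [np.float64(313.0), np.float64(476.0)], [np.float64(443.0), np.float64(475.0)], [np.float64(377.0), np.float64(434.0)]]
0.4 [[np.float64(302.0), np.float64(373.0)], [np.float64(451.0), np.float64(371.0)], [np.float64(299.0), np.float64(393.0)], [np.float64(454.0), np.float64(391.0)], [np.float64(314.0), np.float64(471.0)], [np.float64(442.0), np.float64(470.0)], [np.float64(377.0), np.float64(435.0)]]
0.5 [[np.float64(301.0), np.float64(379.0)], [np.float64(452.0), np.float64(377.0)], [np.float64(298.0), np.float64(401.0)], [np.float64(455.0), np.float64(399.0)], [np.float64(315.0), np.float64(466.0)], [np.float64(441.0), np.float64(465.0)], [np.float64(377.0), np.float64(436.0)]]
```

View pics/w7c.png

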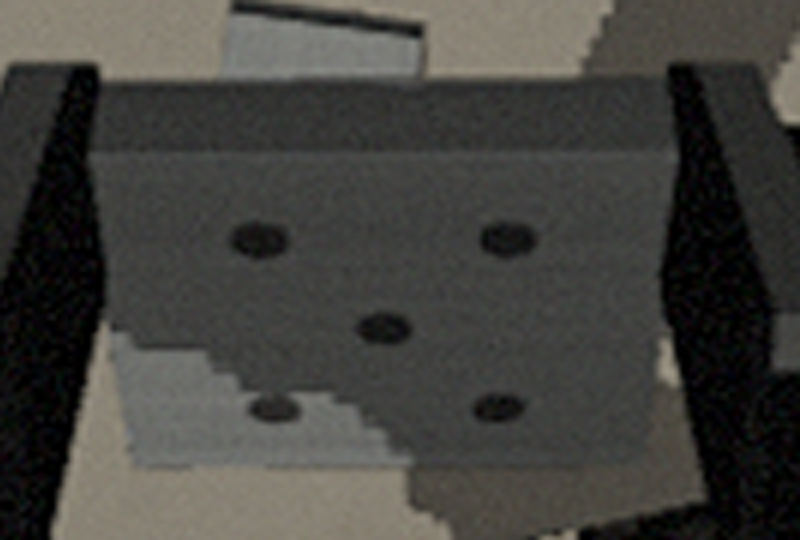

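Observed edge rows 374, 393 and 471 match the model at 0.40 rad, so the coupon is held as planned. I'll place it on ramp_2.

Call:
jog_arm(targets=[{"rx": 0, "ry": 0, "rz": -2, "dx": 0.033, "dy": -0.037, "dz": -0.03, "fingers": 1}, {"rx": 0, "ry": 0, "rz": -4.5, "dx": 0.0664, "dy": -0.0738, "dz": -0.06, "fingers": 1}, {"rx": 0, "ry": 0, "rz": -4.5, "dx": 0.0664, "dy": -0.0738, "dz": -0.09, "fingers": 1}, {"rx": 0, "ry": 0, "rz": -4.5, "dx": 0.0664, "dy": -0.0738, "dz": -0.12, "fingers": 1}, {"rx": 0, "ry": 0, "rz": -4.5, "dx": 0.0664, "dy": -0.0738, "dz": -0.135, "fingers": 1}, {"rx": 0, "ry": 0, "rz": -4.5, "dx": 0.0664, "dy": -0.0738, "dz": -0.14, "fingers": 1}, {"rx": 0, "ry": 0, "rz": -4.5, "dx": 0.0664, "dy": -0.0738, "dz": -0.143, "fingers": 1}, {"rx": 0, "ry": 0, "rz": -4.5, "dx": 0.0664, "dy": -0.0738, "dz": -0.145, "fingers": 1}, {"rx": 0, "ry": 0, "rz": -4.5, "dx": 0.0664, "dy": -0.0738, "dz": -0.146, "fingers": 1}, {"rx": 0, "ry": 0, "rz": -4.5, "dx": 0.0664, "dy": -0.0738, "dz": -0.146, "fingers": 1}])

```text
clock: 13.9
tcp_pos: [0.6284, -0.2533, 0.0307]
ee_rot: [3.141, -0.002, -0.094]
wrist_force: [-0.4, 0.2, -0.1]
finger_gap: 0.534
grasp_force: 62.0
```

Call:
jog_arm(targets=[{"rx": 0, "ry": 0, "rz": 0, "dx": 0, "dy": 0, "dz": -0.001, "fingers": 1}, {"rx": 0, "ry": 0, "rz": 0, "dx": 0, "dy": 0, "dz": -0.002, "fingers": 1}, {"rx": 0, "ry": 0, "rz": 0, "dx": 0, "dy": 0, "dz": -0.002, "fingers": 1}])

```text
clock: 14.2
tcp_pos: [0.6275, -0.2529, 0.0272]
ee_rot: [-3.142, 0.0, -0.095]
wrist_force: [1.2, -0.2, 0.4]
finger_gap: 0.532
grasp_force: 62.0
```

Call:
jog_arm(targets=[{"rx": 0, "ry": 0, "rz": 0, "dx": 0, "dy": 0, "dz": 0, "fingers": -0.2}, {"rx": 0, "ry": 0, "rz": 0, "dx": 0, "dy": 0, "dz": 0, "fingers": -0.3}, {"rx": 0, "ry": 0, "rz": 0, "dx": 0, "dy": 0, "dz": 0, "fingers": -0.5}, {"rx": 0, "ry": 0, "rz": 0, "dx": 0, "dy": 0, "dz": 0, "fingers": -0.5}, {"rx": 0, "ry": 0, "rz": 0, "dx": 0, "dy": 0, "dz": 0.03, "fingers": -0.5}, {"rx": 0, "ry": 0, "rz": 0, "dx": -0.01, "dy": 0, "dz": 0.08, "fingers": -0.5}, {"rx": 0, "ry": 0, "rz": 0, "dx": -0.05, "dy": 0.03, "dz": 0.12, "fingers": -0.5}, {"rx": 0, "ry": 0, "rz": 0, "dx": -0.06, "dy": 0.06, "dz": 0.14, "fingers": -0.5}, {"rx": 0, "ry": 0, "rz": 0, "dx": -0.06, "dy": 0.06, "dz": 0.14, "fingers": -0.5}])

```text
clock: 15.1
tcp_pos: [0.5687, -0.1908, 0.1728]
ee_rot: [3.14, -0.008, -0.092]
wrist_force: [0.2, 0.0, 0.2]
finger_gap: 0.751
grasp_force: 0.0
```

Run:
```python
from h import *
st()
P,im=grab('wrist','w8.png',1.3)
for l,z in [('ramp_0',.05),('coupon_3',0.054)]:
    for d in landmark_of('wrist',l): print(l,round(d['p'],2),np.round(d['position'],1),np.round(ray(P,d['position'],z)*1000,1)[:2])
```

```text
t 15.1 tcp [ 0.5687 -0.1908  0.1728] rpy [179.92  -0.43  -5.28] F [0.2 0.  0.2] gap 0.751
ramp_0 0.8 [139.9 121.1] [631.  -97.6]
ramp_0 0.8 [230.1 123.8] [ 621.3 -177.5]
coupon_3 0.94 [311.2 126.2] [ 613. -249.]
coupon_3 0.63 [155.5 233.7] [522.8 -92.9]
```

View pics/w8.png

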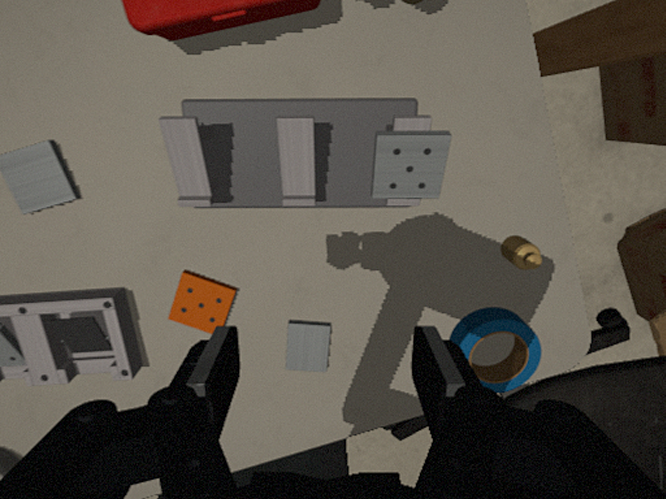

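Coupon_3 lies flat and centred on ramp_2 at (411,165). The other ramps are at (187,160) and (297,160). Next is coupon_2.

Call:
jog_arm(targets=[{"rx": 0, "ry": 0, "rz": 2, "dx": -0.02, "dy": 0.05, "dz": 0, "fingers": -0.25}, {"rx": 0, "ry": 0, "rz": 4.3, "dx": -0.04, "dy": 0.1, "dz": 0, "fingers": -0.25}, {"rx": 0, "ry": 0, "rz": 4.3, "dx": -0.05, "dy": 0.15, "dz": 0, "fingers": -0.25}, {"rx": 0, "ry": 0, "rz": 4.3, "dx": -0.06, "dy": 0.2, "dz": -0.02, "fingers": -0.25}, {"rx": 0, "ry": 0, "rz": 4.3, "dx": -0.0665, "dy": 0.245, "dz": -0.04, "fingers": -0.25}, {"rx": 0, "ry": 0, "rz": 4.3, "dx": -0.0665, "dy": 0.28, "dz": -0.07, "fingers": -0.25}, {"rx": 0, "ry": 0, "rz": 4.3, "dx": -0.0665, "dy": 0.296, "dz": -0.11, "fingers": -0.25}, {"rx": 0, "ry": 0, "rz": 4.3, "dx": -0.0665, "dy": 0.296, "dz": -0.13, "fingers": -0.25}, {"rx": 0, "ry": 0, "rz": 4.3, "dx": -0.0665, "dy": 0.296, "dz": -0.13, "fingers": -0.25}, {"rx": 0, "ry": 0, "rz": 4.3, "dx": -0.0665, "dy": 0.296, "dz": -0.13, "fingers": -0.25}])

```text
clock: 16.25
tcp_pos: [0.501, 0.1024, 0.0361]
ee_rot: [3.141, 0.002, -0.02]
wrist_force: [-0.0, -0.5, 0.5]
finger_gap: 0.625
grasp_force: 0.0
```

Run:
```python
from h import *
s=st();t=s['tcp_pos']
P,im=grab('wrist')
for d in trace('wrist','coupon_1')[:4]: print(round(d['p'],2),np.round(d['position']),reg(P,d['region'],.026))
for d in trace('wrist','tray')[:4]: print(round(d['p'],2),np.round(d['position']),reg(P,d['region'],.024))
```

```text
t 16.25 tcp [0.501  0.1024 0.0361] rpy [ 1.7998e+02  1.3000e-01 -1.1600e+00] F [-0.  -0.5  0.5] gap 0.625
0.59 [492. 211.] [509.3 -39.4  57.4  29.5  13.4]
0.74 [248. 213.] [488.8 104.9 223.8  86.   88.8]
```

Call:
jog_arm(targets=[{"rx": 0, "ry": 0, "rz": 0, "dx": 0.001, "dy": 0.0025, "dz": -0.025, "fingers": -0.25}, {"rx": 0, "ry": 0, "rz": 0, "dx": 0.001, "dy": 0.0025, "dz": -0.037, "fingers": -0.25}, {"rx": 0, "ry": 0, "rz": 0, "dx": 0.001, "dy": 0.0025, "dz": -0.0405, "fingers": -0.25}, {"rx": 0, "ry": 0, "rz": 0, "dx": 0.001, "dy": 0.0025, "dz": -0.0405, "fingers": 1}, {"rx": 0, "ry": 0, "rz": 0, "dx": 0.001, "dy": 0.0025, "dz": -0.0405, "fingers": 1}, {"rx": 0, "ry": 0, "rz": 0, "dx": 0.001, "dy": 0.0025, "dz": -0.0405, "fingers": 1}, {"rx": 0, "ry": 0, "rz": 0, "dx": 0.001, "dy": 0.0025, "dz": -0.0405, "fingers": 1}, {"rx": 0, "ry": 0, "rz": 0, "dx": 0.001, "dy": 0.0025, "dz": -0.0405, "fingers": 1}], force=60)

```text
clock: 17.2
tcp_pos: [0.5026, 0.1055, -0.0028]
ee_rot: [3.141, -0.001, -0.019]
wrist_force: [-0.6, -0.6, 1.3]
finger_gap: 0.416
grasp_force: 59.9
```

Call:
jog_arm(targets=[{"rx": 0, "ry": 0, "rz": 0, "dx": 0, "dy": 0, "dz": 0.04, "fingers": 1}, {"rx": 0, "ry": 0, "rz": 0, "dx": 0.005, "dy": -0.01, "dz": 0.085, "fingers": 1}, {"rx": 0, "ry": 0, "rz": 0, "dx": 0.03, "dy": -0.04, "dz": 0.11, "fingers": 1}, {"rx": 0, "ry": 0, "rz": -2, "dx": 0.06, "dy": -0.08, "dz": 0.12, "fingers": 1}, {"rx": 0, "ry": 0, "rz": -4.4, "dx": 0.09, "dy": -0.12, "dz": 0.12, "fingers": 1}, {"rx": 0, "ry": 0, "rz": -4.4, "dx": 0.115, "dy": -0.16, "dz": 0.12, "fingers": 1}, {"rx": 0, "ry": 0, "rz": -4.4, "dx": 0.1396, "dy": -0.206, "dz": 0.11, "fingers": 1}, {"rx": 0, "ry": 0, "rz": -4.4, "dx": 0.1396, "dy": -0.206, "dz": 0.08, "fingers": 1}, {"rx": 0, "ry": 0, "rz": -4.4, "dx": 0.1396, "dy": -0.206, "dz": 0.05, "fingers": 1}, {"rx": 0, "ry": 0, "rz": -4.4, "dx": 0.1396, "dy": -0.206, "dz": 0.04, "fingers": 1}, {"rx": 0, "ry": 0, "rz": -4.4, "dx": 0.1396, "dy": -0.206, "dz": 0.036, "fingers": 1}, {"rx": 0, "ry": 0, "rz": -4.4, "dx": 0.1396, "dy": -0.206, "dz": 0.034, "fingers": 1}, {"rx": 0, "ry": 0, "rz": -4.4, "dx": 0.1396, "dy": -0.206, "dz": 0.034, "fingers": 1}])

```text
clock: 18.5
tcp_pos: [0.6429, -0.1003, 0.0323]
ee_rot: [3.141, -0.003, -0.096]
wrist_force: [1.2, 0.2, -0.1]
finger_gap: 0.408
grasp_force: 61.1
```

Call:
jog_arm(targets=[{"rx": 0, "ry": 0, "rz": 0, "dx": 0, "dy": 0, "dz": -0.001, "fingers": 1}, {"rx": 0, "ry": 0, "rz": 0, "dx": 0, "dy": 0, "dz": -0.0015, "fingers": 1}, {"rx": 0, "ry": 0, "rz": 0, "dx": 0, "dy": 0, "dz": -0.0015, "fingers": 1}])

```text
clock: 18.8
tcp_pos: [0.6421, -0.1004, 0.03]
ee_rot: [3.141, -0.001, -0.096]
wrist_force: [0.6, -0.4, -0.5]
finger_gap: 0.412
grasp_force: 61.2
```

Release, back off and look.

Call:
jog_arm(targets=[{"rx": 0, "ry": 0, "rz": 0, "dx": 0, "dy": 0, "dz": -0.0005, "fingers": 0.05}, {"rx": 0, "ry": 0, "rz": 0, "dx": 0, "dy": 0, "dz": -0.0005, "fingers": -0.1}, {"rx": 0, "ry": 0, "rz": 0, "dx": 0, "dy": 0, "dz": -0.0005, "fingers": -0.3}, {"rx": 0, "ry": 0, "rz": 0, "dx": 0, "dy": 0, "dz": -0.0005, "fingers": -0.3}, {"rx": 0, "ry": 0, "rz": 0, "dx": 0, "dy": 0, "dz": 0.03, "fingers": -0.3}, {"rx": 0, "ry": 0, "rz": 0, "dx": -0.01, "dy": 0, "dz": 0.08, "fingers": -0.3}, {"rx": 0, "ry": 0, "rz": 2, "dx": -0.05, "dy": 0.02, "dz": 0.11, "fingers": -0.3}, {"rx": 0, "ry": 0, "rz": 4.4, "dx": -0.09, "dy": 0.04, "dz": 0.13, "fingers": 1}, {"rx": 0, "ry": 0, "rz": 4.4, "dx": -0.1, "dy": 0.04, "dz": 0.15, "fingers": 1}, {"rx": 0, "ry": 0, "rz": 4.4, "dx": -0.1, "dy": 0.04, "dz": 0.15, "fingers": 1}])

```text
clock: 19.8
tcp_pos: [0.5423, -0.0603, 0.1829]
ee_rot: [3.14, -0.006, -0.019]
wrist_force: [1.4, -0.6, 0.9]
finger_gap: 0.139
grasp_force: 0.0
```

Run:
```python
from h import *
st()
P,im=grab('wrist','w9.png',1.5)
for l,z in [('ramp_0',.05),('coupon_3',0.054),('blank_1',.004)]:
    for d in landmark_of('wrist',l): print(l,round(d['p'],2),np.round(d['position'],1),np.round(ray(P,d['position'],z)*1000,1)[:2])
for d in trace('wrist','blank_1'): print(round(d['p'],2),np.round(d['position']),reg(P,d['region'],.008))
```

```text
t 19.8 tcp [ 0.5423 -0.0603  0.1829] rpy [179.9   -0.36  -1.08] F [ 1.4 -0.6  0.9] gap 0.139
ramp_0 0.77 [378.1  86.7] [ 622.7 -176.1]
coupon_3 0.88 [291.1  79.9] [629.8 -97.7]
coupon_3 0.88 [261.3 204.3] [514.4 -70.7]
coupon_3 0.76 [458.4  95.3] [ 614.2 -246.9]
blank_1 0.94 [157.8  87. ] [626.6  33.1]
blank_1 0.69 [40.3 94.9] [621.1 155.5]
blank_1 0.48 [461.9  93. ] [ 614.9 -281. ]
0.8 [153.  89.] [623.2  35.9  50.1  50.4  10. ]
0.66 [40. 98.] [619.3 154.7  48.6  52.7   9.6]
0.16 [ 68. 323.] [334.9 183.   57.1  89.5  34.9]
```

View pics/w9.png

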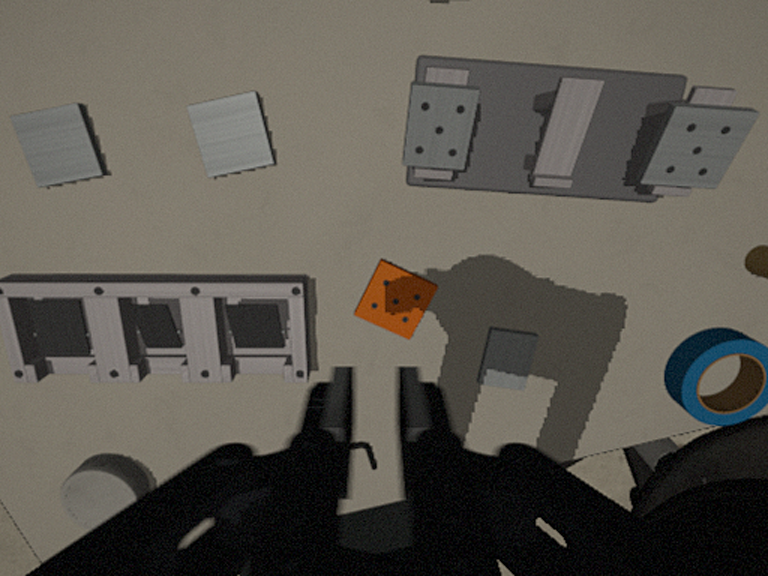

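Coupon_2 is on ramp_0 at (440,125) and coupon_3 on ramp_2 at (697,145), with ramp_1 free. Now I'll push the floors back level, c first and then b and a.

Call:
jog_arm(targets=[{"rx": 0, "ry": 0, "rz": 0, "dx": -0.015, "dy": 0.03, "dz": -0.03, "fingers": 1}, {"rx": 0, "ry": 0, "rz": 0, "dx": -0.03, "dy": 0.06, "dz": -0.06, "fingers": 1}, {"rx": 0, "ry": 0, "rz": 0, "dx": -0.0477, "dy": 0.0915, "dz": -0.09, "fingers": 1}, {"rx": 0, "ry": 0, "rz": 0, "dx": -0.0477, "dy": 0.0915, "dz": -0.13, "fingers": 1}, {"rx": 0, "ry": 0, "rz": 0, "dx": -0.0477, "dy": 0.0915, "dz": -0.165, "fingers": 1}, {"rx": 0, "ry": 0, "rz": 0, "dx": -0.0477, "dy": 0.0915, "dz": -0.175, "fingers": 1}, {"rx": 0, "ry": 0, "rz": 0, "dx": -0.0477, "dy": 0.0915, "dz": -0.18, "fingers": 1}, {"rx": 0, "ry": 0, "rz": 0, "dx": -0.0477, "dy": 0.0915, "dz": -0.184, "fingers": 1}, {"rx": 0, "ry": 0, "rz": 0, "dx": -0.0477, "dy": 0.0915, "dz": -0.188, "fingers": 1}, {"rx": 0, "ry": 0, "rz": 0, "dx": -0.0477, "dy": 0.0915, "dz": -0.191, "fingers": 1}, {"rx": 0, "ry": 0, "rz": 0, "dx": -0.0477, "dy": 0.0915, "dz": -0.194, "fingers": 1}, {"rx": 0, "ry": 0, "rz": 0, "dx": -0.0477, "dy": 0.0915, "dz": -0.196, "fingers": 1}, {"rx": 0, "ry": 0, "rz": 0, "dx": -0.0477, "dy": 0.0915, "dz": -0.197, "fingers": 1}, {"rx": 0, "ry": 0, "rz": 0, "dx": -0.0477, "dy": 0.0915, "dz": -0.197, "fingers": 1}])

```text
clock: 21.45
tcp_pos: [0.4954, 0.0306, -0.0134]
ee_rot: [3.141, -0.001, -0.019]
wrist_force: [-10.3, -0.2, 30.8]
finger_gap: -0.003
grasp_force: 14.9
```

Call:
jog_arm(targets=[{"rx": 0, "ry": 0, "rz": 0, "dx": 0, "dy": 0, "dz": 0.04, "fingers": 1}, {"rx": 0, "ry": 0, "rz": 0, "dx": 0.0005, "dy": 0.037, "dz": 0.04, "fingers": 1}, {"rx": 0, "ry": 0, "rz": 0, "dx": 0.001, "dy": 0.074, "dz": 0.035, "fingers": 1}, {"rx": 0, "ry": 0, "rz": 0, "dx": 0.001, "dy": 0.074, "dz": 0.02, "fingers": 1}, {"rx": 0, "ry": 0, "rz": 0, "dx": 0.001, "dy": 0.074, "dz": 0.014, "fingers": 1}, {"rx": 0, "ry": 0, "rz": 0, "dx": 0.001, "dy": 0.074, "dz": 0.01, "fingers": 1}, {"rx": 0, "ry": 0, "rz": 0, "dx": 0.001, "dy": 0.074, "dz": 0.006, "fingers": 1}, {"rx": 0, "ry": 0, "rz": 0, "dx": 0.001, "dy": 0.074, "dz": 0.003, "fingers": 1}, {"rx": 0, "ry": 0, "rz": 0, "dx": 0.001, "dy": 0.074, "dz": 0.001, "fingers": 1}, {"rx": 0, "ry": 0, "rz": 0, "dx": 0.001, "dy": 0.074, "dz": 0.0005, "fingers": 1}, {"rx": 0, "ry": 0, "rz": 0, "dx": 0.001, "dy": 0.074, "dz": 0.0005, "fingers": 1}])

```text
clock: 22.55
tcp_pos: [0.4949, 0.1047, -0.0134]
ee_rot: [3.141, 0.002, -0.02]
wrist_force: [-13.2, -0.7, 32.8]
finger_gap: 0.001
grasp_force: 15.8
```

Call:
jog_arm(targets=[{"rx": 0, "ry": 0, "rz": 0, "dx": 0, "dy": 0, "dz": 0.04, "fingers": 1}, {"rx": 0, "ry": 0, "rz": 0, "dx": 0.0005, "dy": 0.037, "dz": 0.04, "fingers": 1}, {"rx": 0, "ry": 0, "rz": 0, "dx": 0.001, "dy": 0.074, "dz": 0.035, "fingers": 1}, {"rx": 0, "ry": 0, "rz": 0, "dx": 0.001, "dy": 0.074, "dz": 0.02, "fingers": 1}, {"rx": 0, "ry": 0, "rz": 0, "dx": 0.001, "dy": 0.074, "dz": 0.014, "fingers": 1}, {"rx": 0, "ry": 0, "rz": 0, "dx": 0.001, "dy": 0.074, "dz": 0.01, "fingers": 1}, {"rx": 0, "ry": 0, "rz": 0, "dx": 0.001, "dy": 0.074, "dz": 0.006, "fingers": 1}, {"rx": 0, "ry": 0, "rz": 0, "dx": 0.001, "dy": 0.074, "dz": 0.003, "fingers": 1}, {"rx": 0, "ry": 0, "rz": 0, "dx": 0.001, "dy": 0.074, "dz": 0.001, "fingers": 1}, {"rx": 0, "ry": 0, "rz": 0, "dx": 0.001, "dy": 0.074, "dz": 0.0005, "fingers": 1}, {"rx": 0, "ry": 0, "rz": 0, "dx": 0.001, "dy": 0.074, "dz": 0.0005, "fingers": 1}])

```text
clock: 23.65
tcp_pos: [0.4962, 0.1782, -0.0133]
ee_rot: [3.141, 0.001, -0.02]
wrist_force: [-9.5, -3.8, 24.6]
finger_gap: -0.006
grasp_force: 12.3
```

All three floors bottomed out level at the same height (TCP -13.4 mm), so the fingertip offset when shut is 29.4 mm. Next are the wide blanks.

Call:
jog_arm(targets=[{"rx": 0, "ry": 0, "rz": 0, "dx": 0, "dy": 0, "dz": 0.04, "fingers": 1}, {"rx": 0, "ry": 0, "rz": 0, "dx": 0.02, "dy": -0.02, "dz": 0.08, "fingers": -0.46}, {"rx": 0, "ry": 0, "rz": 0, "dx": 0.04, "dy": -0.05, "dz": 0.12, "fingers": -0.46}, {"rx": 0, "ry": 0, "rz": 0, "dx": 0.06, "dy": -0.08, "dz": 0.15, "fingers": -0.46}, {"rx": 0, "ry": 0, "rz": 0, "dx": 0.06, "dy": -0.08, "dz": 0.15, "fingers": -0.46}, {"rx": 0, "ry": 0, "rz": 0, "dx": 0.06, "dy": -0.08, "dz": 0.15, "fingers": -0.46}])

```text
clock: 24.25
tcp_pos: [0.5572, 0.0978, 0.1344]
ee_rot: [-3.141, -0.003, -0.022]
wrist_force: [-0.0, -0.4, -0.8]
finger_gap: 0.733
grasp_force: 0.0
```

```bash
cat >> h.py <<'E'
def bright(P,im,px,z,thr=None):
    """flat blank seen around px: grow its top face by colour, fit a rectangle on plane z"""
    m=np.zeros((386,514),np.uint8);g=cv2.GaussianBlur(im,(5,5),0)
    cv2.floodFill(g.copy(),m,(int(px[0]),int(px[1])),0,(9,)*3,(9,)*3,8|cv2.FLOODFILL_MASK_ONLY|cv2.FLOODFILL_FIXED_RANGE|(255<<8))
    k=cv2.morphologyEx(m[1:-1,1:-1],cv2.MORPH_OPEN,np.ones((3,3)))
    return reg(P,k>0,z)
E
python3 - <<'E'
from h import *
st()
P,im=grab('wrist')
for d in trace('wrist','blank_1'): print(round(d['p'],2),np.round(d['position']),reg(P,d['region'],.008),bright(P,im,d['position'],.008))
for l in ['blank_1','pocket_a']:
  for d in landmark_of('wrist',l): print(l,round(d['p'],2),np.round(ray(P,d['position'],0 if l!='pocket_a' else .016)*1000,1)[:2])
E
```

```text
t 24.25 tcp [0.5572 0.0978 0.1344] rpy [-1.7998e+02 -1.5000e-01 -1.2900e+00] F [-0.  -0.4 -0.8] gap 0.733
0.81 [185. 111.] [619.2 155.8  48.1  49.    9. ] [618.3 157.3  46.5  45.9   8.9]
0.72 [319. 101.] [623.8  37.1  48.5  48.6  10.1] [581.7 125.3 248.7 423.2  17.6]
blank_1 0.69 [619.6 155.8]
blank_1 0.59 [625.2  36.7]
blank_1 0.15 [480.1  28.4]
pocket_a 0.88 [486.9  29.7]
pocket_a 0.7 [485.5 179.6]
pocket_a 0.68 [488.9 107.8]
```

Call:
jog_arm(targets=[{"rx": 0, "ry": 0, "rz": 5, "dx": 0.03, "dy": 0.03, "dz": -0.02, "fingers": -0.46}, {"rx": 0, "ry": 0, "rz": 10.3, "dx": 0.0623, "dy": 0.0582, "dz": -0.05, "fingers": -0.46}, {"rx": 0, "ry": 0, "rz": 10.3, "dx": 0.0623, "dy": 0.0582, "dz": -0.09, "fingers": -0.46}, {"rx": 0, "ry": 0, "rz": 10.3, "dx": 0.0623, "dy": 0.0582, "dz": -0.13, "fingers": -0.46}, {"rx": 0, "ry": 0, "rz": 10.3, "dx": 0.0623, "dy": 0.0582, "dz": -0.15, "fingers": -0.46}, {"rx": 0, "ry": 0, "rz": 10.3, "dx": 0.0623, "dy": 0.0582, "dz": -0.158, "fingers": -0.46}, {"rx": 0, "ry": 0, "rz": 10.3, "dx": 0.0623, "dy": 0.0582, "dz": -0.1625, "fingers": -0.46}, {"rx": 0, "ry": 0, "rz": 10.3, "dx": 0.0623, "dy": 0.0582, "dz": -0.1625, "fingers": -0.46}, {"rx": 0, "ry": 0, "rz": 10.3, "dx": 0.0623, "dy": 0.0582, "dz": -0.1625, "fingers": 1}, {"rx": 0, "ry": 0, "rz": 10.3, "dx": 0.0623, "dy": 0.0582, "dz": -0.1625, "fingers": 1}, {"rx": 0, "ry": 0, "rz": 10.3, "dx": 0.0623, "dy": 0.0582, "dz": -0.1625, "fingers": 1}, {"rx": 0, "ry": 0, "rz": 10.3, "dx": 0.0623, "dy": 0.0582, "dz": -0.1625, "fingers": 1}, {"rx": 0, "ry": 0, "rz": 10.3, "dx": 0.0623, "dy": 0.0582, "dz": -0.1625, "fingers": 1}], force=60)

```text
clock: 25.75
tcp_pos: [0.6202, 0.1575, -0.027]
ee_rot: [3.142, -0.004, 0.16]
wrist_force: [-0.7, -0.3, 6.1]
finger_gap: 0.532
grasp_force: 62.1
```

Call:
jog_arm(targets=[{"rx": 0, "ry": 0, "rz": 0, "dx": 0, "dy": 0, "dz": 0.04, "fingers": 1}, {"rx": 0, "ry": 0, "rz": 0, "dx": -0.01, "dy": 0, "dz": 0.085, "fingers": 1}, {"rx": 0, "ry": 0, "rz": -5, "dx": -0.04, "dy": -0.01, "dz": 0.12, "fingers": 1}, {"rx": 0, "ry": 0, "rz": -10.3, "dx": -0.08, "dy": -0.02, "dz": 0.14, "fingers": 1}, {"rx": 0, "ry": 0, "rz": -10.3, "dx": -0.12, "dy": -0.03, "dz": 0.15, "fingers": 1}, {"rx": 0, "ry": 0, "rz": -10.3, "dx": -0.16, "dy": -0.04, "dz": 0.15, "fingers": 1}, {"rx": 0, "ry": 0, "rz": -10.3, "dx": -0.2, "dy": -0.05, "dz": 0.15, "fingers": 1}, {"rx": 0, "ry": 0, "rz": -10.3, "dx": -0.2, "dy": -0.05, "dz": 0.15, "fingers": 1}, {"rx": 0, "ry": 0, "rz": -10.3, "dx": -0.2, "dy": -0.05, "dz": 0.15, "fingers": 1}])

```text
clock: 26.65
tcp_pos: [0.4174, 0.1071, 0.1207]
ee_rot: [-3.142, -0.001, -0.02]
wrist_force: [1.5, 0.7, -0.3]
finger_gap: 0.524
grasp_force: 61.6
```

Run:
```python
from h import *
s=st()
P,im=grab('wrist','w10.png',1.5)
for d in trace('wrist','tray'): print(round(d['p'],2),reg(P,d['region'],.024))
for d in landmark_of('wrist','pocket_a'): print(round(d['p'],2),np.round(ray(P,d['position'],.016)*1000,1)[:2])
# predicted pocket openings & held blank
o=np.array([.488,.1045]);y=np.radians(-1.1);Rm=np.array([[np.cos(y),-np.sin(y)],[np.sin(y),np.cos(y)]])
big=cv2.imread('pics/w10.png')
for c,w in [(.074,.054),(0,.044),(-.074,.054)]:
    q=np.array([proj(P,[*(o+Rm@np.array([a*.027,c+b*w/2])),.024])*1.5 for a,b in [(1,1),(1,-1),(-1,-1),(-1,1)]])
    cv2.polylines(big,[q.astype(int)],True,(0,0,255),1)
t=s['tcp_pos']
for h in (.027,.035):
    q=np.array([proj(P,t+[a*.024-.001,b*.024,h])*1.5 for a,b in [(1,1),(1,-1),(-1,-1),(-1,1)]])
    cv2.polylines(big,[q.astype(int)],True,(0,255,0),1)
cv2.imwrite('pics/w10.png',big)
```

```text
t 26.65 tcp [0.4174 0.1071 0.1207] rpy [-1.80e+02 -5.00e-02 -1.14e+00] F [ 1.5  0.7 -0.3] gap 0.524
0.64 [484.9 104.8 224.5  80.1  88.9]
0.83 [486.4  30. ]
0.75 [487.8 105.7]
0.57 [488.6 180.1]
```

View pics/w10.png

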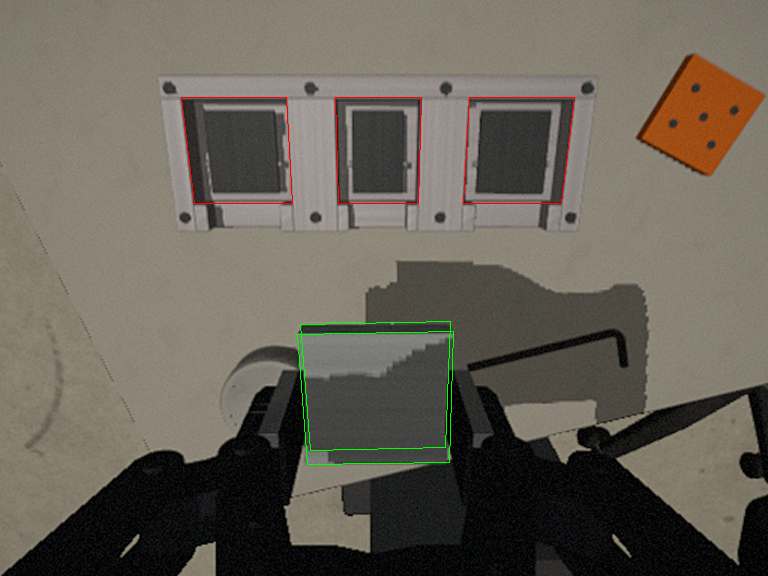

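The red pocket outlines and the green held-blank outline both agree with the picture, within about 1 mm. I'll go over pocket_a.

Call:
jog_arm(targets=[{"rx": 0, "ry": 0, "rz": 0, "dx": 0.036, "dy": 0.036, "dz": 0, "fingers": 1}, {"rx": 0, "ry": 0, "rz": 0, "dx": 0.0724, "dy": 0.0717, "dz": -0.02, "fingers": 1}, {"rx": 0, "ry": 0, "rz": 0, "dx": 0.0724, "dy": 0.0717, "dz": -0.06, "fingers": 1}, {"rx": 0, "ry": 0, "rz": 0, "dx": 0.0724, "dy": 0.0717, "dz": -0.1, "fingers": 1}, {"rx": 0, "ry": 0, "rz": 0, "dx": 0.0724, "dy": 0.0717, "dz": -0.115, "fingers": 1}, {"rx": 0, "ry": 0, "rz": 0, "dx": 0.0724, "dy": 0.0717, "dz": -0.115, "fingers": 1}, {"rx": 0, "ry": 0, "rz": 0, "dx": 0.0724, "dy": 0.0717, "dz": -0.115, "fingers": 1}])

```text
clock: 27.5
tcp_pos: [0.492, 0.1792, 0.0058]
ee_rot: [-3.141, -0.001, -0.02]
wrist_force: [0.6, 0.3, -0.7]
finger_gap: 0.531
grasp_force: 61.8
```

Call:
jog_arm(targets=[{"rx": 0, "ry": 0, "rz": 0, "dx": -0.002, "dy": 0, "dz": 0, "fingers": 1}, {"rx": 0, "ry": 0, "rz": 0, "dx": -0.002, "dy": 0, "dz": -0.006, "fingers": 1}, {"rx": 0, "ry": 0, "rz": 0, "dx": -0.002, "dy": 0, "dz": -0.009, "fingers": 1}, {"rx": 0, "ry": 0, "rz": 0, "dx": -0.002, "dy": 0, "dz": -0.011, "fingers": 1}, {"rx": 0, "ry": 0, "rz": 0, "dx": -0.002, "dy": 0, "dz": -0.0125, "fingers": 1}, {"rx": 0, "ry": 0, "rz": 0, "dx": -0.002, "dy": 0, "dz": -0.0125, "fingers": 1}])

```text
clock: 28.1
tcp_pos: [0.4884, 0.1789, -0.007]
ee_rot: [3.142, 0.0, -0.02]
wrist_force: [0.1, -0.2, -1.0]
finger_gap: 0.533
grasp_force: 61.8
```

Call:
jog_arm(targets=[{"rx": 0, "ry": 0, "rz": 0, "dx": 0.001, "dy": 0, "dz": 0, "fingers": 1}, {"rx": 0, "ry": 0, "rz": 0, "dx": 0.001, "dy": 0, "dz": 0, "fingers": -0.2}, {"rx": 0, "ry": 0, "rz": 0, "dx": 0.001, "dy": 0, "dz": 0, "fingers": -0.4}, {"rx": 0, "ry": 0, "rz": 0, "dx": 0.001, "dy": 0, "dz": 0, "fingers": -0.4}, {"rx": 0, "ry": 0, "rz": 0, "dx": 0.001, "dy": 0, "dz": 0.02, "fingers": -0.4}, {"rx": 0, "ry": 0, "rz": 0, "dx": -0.02, "dy": 0, "dz": 0.05, "fingers": -0.4}, {"rx": 0, "ry": 0, "rz": 0, "dx": -0.06, "dy": -0.01, "dz": 0.09, "fingers": 1}, {"rx": 0, "ry": 0, "rz": 0, "dx": -0.07, "dy": -0.02, "dz": 0.1, "fingers": 1}, {"rx": 0, "ry": 0, "rz": 0, "dx": -0.07, "dy": -0.02, "dz": 0.1, "fingers": 1}])

```text
clock: 29.0
tcp_pos: [0.4188, 0.1588, 0.0955]
ee_rot: [-3.141, -0.004, -0.02]
wrist_force: [0.6, -0.7, 1.0]
finger_gap: 0.194
grasp_force: 0.0
```

Run:
```python
from h import *
s=st()
P,im=grab('wrist')
for d in trace('wrist','blank_1'): print(round(d['p'],2),np.round(d['position']),reg(P,d['region'],.024),bright(P,im,d['position'],.024))
cv2.imwrite('pics/w11.png',cv2.resize(im[60:260,60:330,::-1],None,fx=2.5,fy=2.5))
```

```text
t 29.0 tcp [0.4188 0.1588 0.0955] rpy [-179.96   -0.25   -1.13] F [ 0.6 -0.7  1. ] gap 0.194
0.64 [221. 101.] [489.3 179.1  48.1  47.5  88.9] [489.4 179.9  45.4  46.1  89. ]
0.53 [342. 100.] [485.8 104.5 224.5  79.9  88.9] [496.8  90.6   3.1  25.2  89.5]
```

View pics/w11.png

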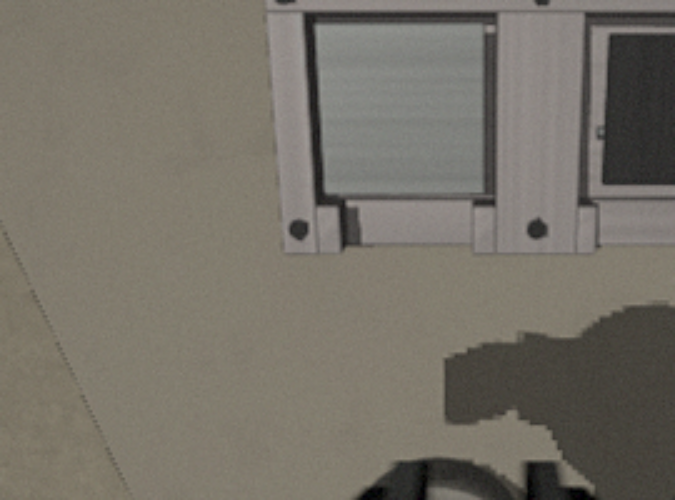

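Blank A is seated squarely in pocket_a: it measures (489.3,179.1), 48 mm, aligned with the tray. I have used up my picture allowance, so I'll rely on numbers from here. Next is blank B.

Call:
jog_arm(targets=[{"rx": 0, "ry": 0, "rz": 0, "dx": 0.035, "dy": -0.03, "dz": 0.03, "fingers": -0.46}, {"rx": 0, "ry": 0, "rz": 0, "dx": 0.07, "dy": -0.06, "dz": 0.035, "fingers": -0.46}, {"rx": 0, "ry": 0, "rz": 0, "dx": 0.105, "dy": -0.09, "dz": 0.035, "fingers": -0.46}, {"rx": 0, "ry": 0, "rz": 5, "dx": 0.14, "dy": -0.122, "dz": 0.035, "fingers": -0.46}, {"rx": 0, "ry": 0, "rz": 11, "dx": 0.14, "dy": -0.122, "dz": 0.035, "fingers": -0.46}, {"rx": 0, "ry": 0, "rz": 11, "dx": 0.14, "dy": -0.122, "dz": 0.035, "fingers": -0.46}, {"rx": 0, "ry": 0, "rz": 11, "dx": 0.14, "dy": -0.122, "dz": 0.035, "fingers": -0.46}])

```text
clock: 29.8
tcp_pos: [0.558, 0.0373, 0.1264]
ee_rot: [-3.141, 0.003, 0.17]
wrist_force: [-0.2, -0.9, -0.7]
finger_gap: 0.732
grasp_force: 0.0
```

Run:
```python
from h import *
s=st()
P,im=grab('wrist')
for d in trace('wrist','blank_1'): print(round(d['p'],2),np.round(d['position']),reg(P,d['region'],.008),bright(P,im,d['position'],.008))
for d in landmark_of('wrist','blank_1'): print(round(d['p'],2),np.round(ray(P,d['position'],0)*1000,1)[:2])
for d in trace('wrist','coupon_1'): print('c',round(d['p'],2),np.round(d['position']),reg(P,d['region'],.054))
```

```text
t 29.8 tcp [0.558  0.0373 0.1264] rpy [-1.7994e+02  1.7000e-01  9.7600e+00] F [-0.2 -0.9 -0.7] gap 0.732
0.9 [ 88. 228.] [482.2 185.2  53.6  55.3  88.5] [479.3 187.   48.4  49.9  89. ]
0.64 [265. 104.] [623.6  37.1  47.7  49.8   9.8] [623.9  38.   46.8  46.9   9.8]
0.8 [481.8 186.6]
0.68 [625.   35.8]
c 0.92 [ 9. 52.] [629.6 217.8  17.3  41.9  85.8]
c 0.69 [444. 136.] [626.7 -99.5  42.6  53.7  72.4]
c 0.64 [352. 248.] [527.6 -54.6  43.   35.   63.7]
```

Call:
jog_arm(targets=[{"rx": 0, "ry": 0, "rz": 0, "dx": 0.033, "dy": 0, "dz": -0.03, "fingers": -0.46}, {"rx": 0, "ry": 0, "rz": 0, "dx": 0.0658, "dy": 0, "dz": -0.05, "fingers": -0.46}, {"rx": 0, "ry": 0, "rz": 0, "dx": 0.0658, "dy": 0, "dz": -0.09, "fingers": -0.46}, {"rx": 0, "ry": 0, "rz": 0, "dx": 0.0658, "dy": 0, "dz": -0.13, "fingers": -0.46}, {"rx": 0, "ry": 0, "rz": 0, "dx": 0.0658, "dy": 0, "dz": -0.145, "fingers": -0.46}, {"rx": 0, "ry": 0, "rz": 0, "dx": 0.0658, "dy": 0, "dz": -0.151, "fingers": -0.46}, {"rx": 0, "ry": 0, "rz": 0, "dx": 0.0658, "dy": 0, "dz": -0.1535, "fingers": -0.46}, {"rx": 0, "ry": 0, "rz": 0, "dx": 0.0658, "dy": 0, "dz": -0.1535, "fingers": 1}, {"rx": 0, "ry": 0, "rz": 0, "dx": 0.0658, "dy": 0, "dz": -0.1535, "fingers": 1}, {"rx": 0, "ry": 0, "rz": 0, "dx": 0.0658, "dy": 0, "dz": -0.1535, "fingers": 1}, {"rx": 0, "ry": 0, "rz": 0, "dx": 0.0658, "dy": 0, "dz": -0.1535, "fingers": 1}, {"rx": 0, "ry": 0, "rz": 0, "dx": 0.0658, "dy": 0, "dz": -0.1535, "fingers": 1}], force=60)

```text
clock: 31.2
tcp_pos: [0.6283, 0.0369, -0.021]
ee_rot: [3.14, -0.008, 0.172]
wrist_force: [-0.6, 0.8, 6.4]
finger_gap: 0.001
grasp_force: 3.4
```

The fingers closed over the blank's top, so the tips retract more than I assumed when open. I'll lift, look again and go deeper.

Call:
jog_arm(targets=[{"rx": 0, "ry": 0, "rz": 0, "dx": 0, "dy": 0, "dz": 0.05, "fingers": 1}, {"rx": 0, "ry": 0, "rz": 0, "dx": -0.03, "dy": 0, "dz": 0.1, "fingers": -0.46}, {"rx": 0, "ry": 0, "rz": 0, "dx": -0.066, "dy": 0, "dz": 0.15, "fingers": -0.46}, {"rx": 0, "ry": 0, "rz": 0, "dx": -0.066, "dy": 0, "dz": 0.15, "fingers": -0.46}, {"rx": 0, "ry": 0, "rz": 0, "dx": -0.066, "dy": 0, "dz": 0.15, "fingers": -0.46}, {"rx": 0, "ry": 0, "rz": 0, "dx": -0.066, "dy": 0, "dz": 0.15, "fingers": -0.46}])

```text
clock: 31.8
tcp_pos: [0.5594, 0.0368, 0.1261]
ee_rot: [3.141, -0.003, 0.172]
wrist_force: [0.3, -0.7, 0.1]
finger_gap: 0.73
grasp_force: 0.0
```

Run:
```python
from h import *
s=st()
P,im=grab('wrist')
for d in trace('wrist','blank_1'): print(round(d['p'],2),np.round(d['position']),reg(P,d['region'],.008),bright(P,im,d['position'],.008))
for d in landmark_of('wrist','blank_1'): print(round(d['p'],2),np.round(ray(P,d['position'],0)*1000,1)[:2])
```

```text
t 31.8 tcp [0.5594 0.0368 0.1261] rpy [179.95  -0.19   9.87] F [ 0.3 -0.7  0.1] gap 0.73
0.93 [263. 106.] [624.   36.8  47.9  47.8   9.9] [623.   37.8  46.3  46.9   9.9]
0.74 [ 86. 228.] [481.8 185.1  53.1  53.9  88.9] [479.  186.8  48.3  50.6  89. ]
0.22 [442. 138.] [ 623.9 -128.3   51.8   64.3   72.9] [ 622.  -129.7   43.8   61.5   71.4]
0.97 [624.1  35.4]
0.73 [479.3 186.2]
```

Call:
jog_arm(targets=[{"rx": 0, "ry": 0, "rz": 0, "dx": 0.033, "dy": 0, "dz": -0.03, "fingers": -0.4}, {"rx": 0, "ry": 0, "rz": 0, "dx": 0.0646, "dy": 0, "dz": -0.05, "fingers": -0.4}, {"rx": 0, "ry": 0, "rz": 0, "dx": 0.0646, "dy": 0, "dz": -0.09, "fingers": -0.4}, {"rx": 0, "ry": 0, "rz": 0, "dx": 0.0646, "dy": 0, "dz": -0.13, "fingers": -0.4}, {"rx": 0, "ry": 0, "rz": 0, "dx": 0.0646, "dy": 0, "dz": -0.148, "fingers": -0.4}, {"rx": 0, "ry": 0, "rz": 0, "dx": 0.0646, "dy": 0, "dz": -0.154, "fingers": -0.4}, {"rx": 0, "ry": 0, "rz": 0, "dx": 0.0646, "dy": 0, "dz": -0.157, "fingers": -0.4}, {"rx": 0, "ry": 0, "rz": 0, "dx": 0.0646, "dy": 0, "dz": -0.157, "fingers": -0.4}])

```text
clock: 32.75
tcp_pos: [0.6223, 0.037, -0.0333]
ee_rot: [-3.141, 0.002, 0.172]
wrist_force: [-0.8, 0.4, 0.1]
finger_gap: 0.7
grasp_force: 0.0
```

Call:
jog_arm(targets=[{"rx": 0, "ry": 0, "rz": 0, "dx": 0, "dy": 0, "dz": 0, "fingers": 1}, {"rx": 0, "ry": 0, "rz": 0, "dx": 0, "dy": 0, "dz": 0, "fingers": 1}, {"rx": 0, "ry": 0, "rz": 0, "dx": 0, "dy": 0, "dz": 0, "fingers": 1}, {"rx": 0, "ry": 0, "rz": 0, "dx": 0, "dy": 0, "dz": 0, "fingers": 1}], force=60)

```text
clock: 33.15
tcp_pos: [0.6247, 0.0368, -0.0312]
ee_rot: [3.141, -0.003, 0.172]
wrist_force: [1.5, -0.3, 5.8]
finger_gap: 0.539
grasp_force: 63.8
```

Call:
jog_arm(targets=[{"rx": 0, "ry": 0, "rz": 0, "dx": 0, "dy": 0, "dz": 0.04, "fingers": 1}, {"rx": 0, "ry": 0, "rz": -3, "dx": -0.01, "dy": 0, "dz": 0.08, "fingers": 1}, {"rx": 0, "ry": 0, "rz": -7, "dx": -0.05, "dy": -0.003, "dz": 0.1, "fingers": 1}, {"rx": 0, "ry": 0, "rz": -11, "dx": -0.09, "dy": -0.0063, "dz": 0.1, "fingers": 1}, {"rx": 0, "ry": 0, "rz": -11, "dx": -0.12, "dy": -0.0063, "dz": 0.1, "fingers": 1}, {"rx": 0, "ry": 0, "rz": -11, "dx": -0.137, "dy": -0.0063, "dz": 0.08, "fingers": 1}, {"rx": 0, "ry": 0, "rz": -11, "dx": -0.137, "dy": -0.0063, "dz": 0.05, "fingers": 1}, {"rx": 0, "ry": 0, "rz": -11, "dx": -0.137, "dy": -0.0063, "dz": 0.04, "fingers": 1}, {"rx": 0, "ry": 0, "rz": -11, "dx": -0.137, "dy": -0.0063, "dz": 0.04, "fingers": 1}, {"rx": 0, "ry": 0, "rz": -11, "dx": -0.137, "dy": -0.0063, "dz": 0.04, "fingers": 1}])

```text
clock: 34.15
tcp_pos: [0.4869, 0.0305, 0.008]
ee_rot: [3.142, -0.001, -0.02]
wrist_force: [0.8, -0.2, -0.4]
finger_gap: 0.543
grasp_force: 62.1
```

Call:
jog_arm(targets=[{"rx": 0, "ry": 0, "rz": 0, "dx": 0.0005, "dy": 0, "dz": -0.008, "fingers": 1}, {"rx": 0, "ry": 0, "rz": 0, "dx": 0.0005, "dy": 0, "dz": -0.012, "fingers": 1}, {"rx": 0, "ry": 0, "rz": 0, "dx": 0.0005, "dy": 0, "dz": -0.015, "fingers": 1}, {"rx": 0, "ry": 0, "rz": 0, "dx": 0.0005, "dy": 0, "dz": -0.017, "fingers": 1}, {"rx": 0, "ry": 0, "rz": 0, "dx": 0.0005, "dy": 0, "dz": -0.0175, "fingers": 1}, {"rx": 0, "ry": 0, "rz": 0, "dx": 0.0005, "dy": 0, "dz": -0.0175, "fingers": 1}])

```text
clock: 34.75
tcp_pos: [0.4869, 0.0306, -0.0074]
ee_rot: [3.141, 0.0, -0.019]
wrist_force: [-7.3, 0.4, 17.9]
finger_gap: 0.54
grasp_force: 72.6
```

Call:
jog_arm(targets=[{"rx": 0, "ry": 0, "rz": 0, "dx": 0, "dy": 0, "dz": 0.02, "fingers": 1}, {"rx": 0, "ry": 0, "rz": 0, "dx": 0, "dy": 0, "dz": 0.02, "fingers": 1}, {"rx": 0, "ry": 0, "rz": 0, "dx": 0, "dy": 0, "dz": 0.02, "fingers": 1}, {"rx": 0, "ry": 0, "rz": 0, "dx": 0, "dy": 0, "dz": 0.02, "fingers": 1}])

```text
clock: 35.15
tcp_pos: [0.4859, 0.0307, 0.0094]
ee_rot: [-3.141, 0.001, -0.02]
wrist_force: [-0.3, -0.2, -1.1]
finger_gap: 0.538
grasp_force: 62.1
```

Run:
```python
from h import *
s=st();z=s['tcp_pos'][2]
P,im=grab('wrist')
for h in (.031,.035,.039):
  for d in trace('wrist','blank_1')[:3]: print(h,round(d['p'],2),np.round(d['position']),reg(P,d['region'],z+h))
# column profile down the image centre line through held blank: gradient rows
c=int(proj(P,s['tcp_pos']+[0,0,.039])[0]);g=cv2.GaussianBlur(im,(5,5),0)[:,c-8:c+8].mean((1,2));dg=np.diff(g)
for r in np.argsort(-abs(dg[150:330]))[:12]+150: print(r,round(dg[r],1),[round(float(ray(P,(c,r+.5),z+h)[0])*1000,1) for h in (.031,.039)])
for d in trace('wrist','tray'): print('tray',round(d['p'],2),reg(P,d['region'],.024))
```

```text
t 35.15 tcp [0.4859 0.0307 0.0094] rpy [-1.7999e+02  7.0000e-02 -1.1200e+00] F [-0.3 -0.2 -1.1] gap 0.538
0.031 0.79 [ 13. 251.] [496.5 143.8  16.6  47.9  75. ]
0.031 0.71 [254. 261.] [482.2  31.1  51.4  55.5  89.8]
0.035 0.79 [ 13. 251.] [498.5 140.6  16.1  46.5  75. ]
0.035 0.71 [254. 261.] [484.6  31.1  50.   53.9  89.8]
0.039 0.79 [ 13. 251.] [500.5 137.3  15.7  45.2  75. ]
0.039 0.71 [254. 261.] [487.1  31.   48.5  52.4  89.8]
168 -24.5 [533.1, 535.0]
167 -24.1 [533.5, 535.5]
224 23.8 [505.8, 509.4]
179 23.8 [528.0, 530.2]
178 23.3 [528.4, 530.7]
313 23.0 [455.1, 461.5]
223 20.6 [506.3, 509.8]
198 -19.2 [518.9, 521.7]
314 16.0 [454.4, 460.9]
225 15.5 [505.3, 508.9]
312 14.8 [455.7, 462.1]
197 -14.4 [519.4, 522.1]
tray 0.66 [488.1  83.4 181.7  85.4  88.9]
```

Measured: held blank centre is at TCP (-0.4, 0) mm, and the tips met the rim with its underside at rim level. I'll set it just above the rim and let it drop into the pocket.

Call:
jog_arm(targets=[{"rx": 0, "ry": 0, "rz": 0, "dx": 0.001, "dy": -0.0003, "dz": -0.01, "fingers": 1}, {"rx": 0, "ry": 0, "rz": 0, "dx": 0.001, "dy": -0.0003, "dz": -0.016, "fingers": 1}, {"rx": 0, "ry": 0, "rz": 0, "dx": 0.001, "dy": -0.0003, "dz": -0.0165, "fingers": 1}, {"rx": 0, "ry": 0, "rz": 0, "dx": 0.001, "dy": -0.0003, "dz": -0.0165, "fingers": 1}, {"rx": 0, "ry": 0, "rz": 0, "dx": 0.001, "dy": -0.0003, "dz": -0.0165, "fingers": -0.4}, {"rx": 0, "ry": 0, "rz": 0, "dx": 0.001, "dy": -0.0003, "dz": -0.0165, "fingers": -0.4}, {"rx": 0, "ry": 0, "rz": 0, "dx": 0.001, "dy": -0.0003, "dz": -0.0165, "fingers": -0.4}, {"rx": 0, "ry": 0, "rz": 0, "dx": 0.001, "dy": -0.0003, "dz": 0.02, "fingers": -0.4}, {"rx": 0, "ry": 0, "rz": 0, "dx": -0.02, "dy": 0, "dz": 0.05, "fingers": -0.4}, {"rx": 0, "ry": 0, "rz": 0, "dx": -0.06, "dy": 0.03, "dz": 0.09, "fingers": 1}, {"rx": 0, "ry": 0, "rz": 0, "dx": -0.07, "dy": 0.05, "dz": 0.11, "fingers": 1}, {"rx": 0, "ry": 0, "rz": 0, "dx": -0.07, "dy": 0.05, "dz": 0.11, "fingers": 1}, {"rx": 0, "ry": 0, "rz": 0, "dx": -0.07, "dy": 0.05, "dz": 0.11, "fingers": 1}])

```text
clock: 36.7
tcp_pos: [0.4172, 0.0809, 0.1211]
ee_rot: [3.141, -0.003, -0.018]
wrist_force: [-0.2, 1.6, -0.8]
finger_gap: 0.018
grasp_force: 0.0
```

Run:
```python
from h import *
s=st()
P,im=grab('wrist','w12.png',1.0)
for d in trace('wrist','blank_1'): print(round(d['p'],2),np.round(d['position']),reg(P,d['region'],.024),bright(P,im,d['position'],.024))
for d in trace('wrist','tray'): print('tray',round(d['p'],2),reg(P,d['region'],.024))
```

```text
t 36.7 tcp [0.4172 0.0809 0.1211] rpy [179.98  -0.18  -1.03] F [-0.2  1.6 -0.8] gap 0.018
0.97 [313. 100.] [487.2  30.8  47.6  48.    0. ] [485.9  31.   45.9  47.9  89.8]
0.65 [124. 103.] [489.  177.9  50.5  48.4  89. ] [488.7 178.9  45.1  46.1  89. ]
tray 0.96 [485.7 104.8 223.8  79.5  89. ]
```

Blank B is in pocket_c at (487.2,30.8). I'll press both seated blanks gently on their +x half to make sure they are home and the floors level.

Call:
jog_arm(targets=[{"rx": 0, "ry": 0, "rz": 0, "dx": 0.039, "dy": -0.025, "dz": -0.04, "fingers": 1}, {"rx": 0, "ry": 0, "rz": 0, "dx": 0.0774, "dy": -0.05, "dz": -0.08, "fingers": 1}, {"rx": 0, "ry": 0, "rz": 0, "dx": 0.0774, "dy": -0.05, "dz": -0.11, "fingers": 1}, {"rx": 0, "ry": 0, "rz": 0, "dx": 0.0774, "dy": -0.05, "dz": -0.12, "fingers": 1}, {"rx": 0, "ry": 0, "rz": 0, "dx": 0.0774, "dy": -0.05, "dz": -0.124, "fingers": 1}, {"rx": 0, "ry": 0, "rz": 0, "dx": 0.0774, "dy": -0.05, "dz": -0.126, "fingers": 1}, {"rx": 0, "ry": 0, "rz": 0, "dx": 0.0774, "dy": -0.05, "dz": -0.127, "fingers": 1}, {"rx": 0, "ry": 0, "rz": 0, "dx": 0.0774, "dy": -0.05, "dz": -0.1275, "fingers": 1}, {"rx": 0, "ry": 0, "rz": 0, "dx": 0.0774, "dy": -0.05, "dz": -0.1275, "fingers": 1}])

```text
clock: 37.75
tcp_pos: [0.4919, 0.0288, -0.0053]
ee_rot: [3.139, 0.005, -0.019]
wrist_force: [-9.5, -5.9, 21.4]
finger_gap: -0.0
grasp_force: 10.6
```

Call:
jog_arm(targets=[{"rx": 0, "ry": 0, "rz": 0, "dx": 0, "dy": 0, "dz": 0.03, "fingers": 1}, {"rx": 0, "ry": 0, "rz": 0, "dx": 0.001, "dy": 0.05, "dz": 0.03, "fingers": 1}, {"rx": 0, "ry": 0, "rz": 0, "dx": 0.002, "dy": 0.1, "dz": 0.03, "fingers": 1}, {"rx": 0, "ry": 0, "rz": 0, "dx": 0.003, "dy": 0.148, "dz": 0.03, "fingers": 1}, {"rx": 0, "ry": 0, "rz": 0, "dx": 0.003, "dy": 0.148, "dz": 0.01, "fingers": 1}, {"rx": 0, "ry": 0, "rz": 0, "dx": 0.003, "dy": 0.148, "dz": 0.004, "fingers": 1}, {"rx": 0, "ry": 0, "rz": 0, "dx": 0.003, "dy": 0.148, "dz": 0.002, "fingers": 1}, {"rx": 0, "ry": 0, "rz": 0, "dx": 0.003, "dy": 0.148, "dz": 0, "fingers": 1}, {"rx": 0, "ry": 0, "rz": 0, "dx": 0.003, "dy": 0.148, "dz": 0, "fingers": 1}])

```text
clock: 38.65
tcp_pos: [0.4949, 0.1794, -0.0053]
ee_rot: [-3.139, 0.006, -0.022]
wrist_force: [-10.0, 5.6, 19.1]
finger_gap: -0.0
grasp_force: 9.3
```

Call:
jog_arm(targets=[{"rx": 0, "ry": 0, "rz": 0, "dx": 0, "dy": 0, "dz": 0.045, "fingers": 1}, {"rx": 0, "ry": 0, "rz": 0, "dx": -0.01, "dy": -0.01, "dz": 0.09, "fingers": 1}, {"rx": 0, "ry": 0, "rz": 0, "dx": -0.02, "dy": -0.05, "dz": 0.11, "fingers": 0}, {"rx": 0, "ry": 0, "rz": 0, "dx": -0.03, "dy": -0.095, "dz": 0.12, "fingers": 0}, {"rx": 0, "ry": 0, "rz": 0, "dx": -0.04, "dy": -0.14, "dz": 0.13, "fingers": -0.1}, {"rx": 0, "ry": 0, "rz": 0, "dx": -0.05, "dy": -0.185, "dz": 0.13, "fingers": -0.1}, {"rx": 0, "ry": 0, "rz": 0, "dx": -0.06, "dy": -0.23, "dz": 0.13, "fingers": -0.1}, {"rx": 0, "ry": 0, "rz": 0, "dx": -0.07, "dy": -0.275, "dz": 0.13, "fingers": -0.1}, {"rx": 0, "ry": 0, "rz": 0, "dx": -0.085, "dy": -0.32, "dz": 0.13, "fingers": -0.1}, {"rx": 0, "ry": 0, "rz": 0, "dx": -0.095, "dy": -0.344, "dz": 0.13, "fingers": -0.1}, {"rx": 0, "ry": 0, "rz": 0, "dx": -0.095, "dy": -0.344, "dz": 0.13, "fingers": -0.1}, {"rx": 0, "ry": 0, "rz": 0, "dx": -0.095, "dy": -0.344, "dz": 0.13, "fingers": -0.1}, {"rx": 0, "ry": 0, "rz": 0, "dx": -0.095, "dy": -0.344, "dz": 0.13, "fingers": -0.1}])

```text
clock: 39.95
tcp_pos: [0.4015, -0.1648, 0.1225]
ee_rot: [-3.141, 0.001, -0.02]
wrist_force: [-0.4, -0.8, 0.2]
finger_gap: 0.55
grasp_force: 0.0
```

Run:
```python
from h import *
s=st()
P,im=grab('wrist')
for d in trace('wrist','blank_narrow'): print(round(d['p'],2),np.round(d['position']),reg(P,d['region'],.008),bright(P,im,d['position'],.008))
for d in landmark_of('wrist','blank_narrow'): print(round(d['p'],2),np.round(d['position']),np.round(ray(P,d['position'],0)*1000,1)[:2])
```

```text
t 39.95 tcp [ 0.4015 -0.1648  0.1225] rpy [-1.7995e+02  4.0000e-02 -1.1400e+00] F [-0.4 -0.8  0.2] gap 0.55
0.66 [250. 124.] [ 450.9 -163.4   39.4   48.6   79.8] [ 450.9 -162.2   35.9   46.3   80.3]
0.91 [249. 123.] [ 452.6 -164. ]
```

Call:
jog_arm(targets=[{"rx": 0, "ry": 0, "rz": -5, "dx": 0.03, "dy": 0.001, "dz": -0.03, "fingers": -0.1}, {"rx": 0, "ry": 0, "rz": -9.1, "dx": 0.0497, "dy": 0.0013, "dz": -0.06, "fingers": -0.1}, {"rx": 0, "ry": 0, "rz": -9.1, "dx": 0.0497, "dy": 0.0013, "dz": -0.1, "fingers": -0.1}, {"rx": 0, "ry": 0, "rz": -9.1, "dx": 0.0497, "dy": 0.0013, "dz": -0.13, "fingers": -0.1}, {"rx": 0, "ry": 0, "rz": -9.1, "dx": 0.0497, "dy": 0.0013, "dz": -0.142, "fingers": -0.1}, {"rx": 0, "ry": 0, "rz": -9.1, "dx": 0.0497, "dy": 0.0013, "dz": -0.147, "fingers": -0.1}, {"rx": 0, "ry": 0, "rz": -9.1, "dx": 0.0497, "dy": 0.0013, "dz": -0.1495, "fingers": -0.1}, {"rx": 0, "ry": 0, "rz": -9.1, "dx": 0.0497, "dy": 0.0013, "dz": -0.1495, "fingers": -0.1}, {"rx": 0, "ry": 0, "rz": -9.1, "dx": 0.0497, "dy": 0.0013, "dz": -0.1495, "fingers": -0.1}])

```text
clock: 41.0
tcp_pos: [0.453, -0.1648, -0.0253]
ee_rot: [3.14, -0.003, -0.178]
wrist_force: [-1.2, -0.4, 0.3]
finger_gap: 0.547
grasp_force: 0.0
```

Call:
jog_arm(targets=[{"rx": 0, "ry": 0, "rz": 0, "dx": 0, "dy": 0, "dz": 0, "fingers": 1}, {"rx": 0, "ry": 0, "rz": 0, "dx": 0, "dy": 0, "dz": 0, "fingers": 1}, {"rx": 0, "ry": 0, "rz": 0, "dx": 0, "dy": 0, "dz": 0, "fingers": 1}, {"rx": 0, "ry": 0, "rz": 0, "dx": 0, "dy": 0, "dz": 0, "fingers": 1}], force=60)

```text
clock: 41.4
tcp_pos: [0.4528, -0.1648, -0.025]
ee_rot: [3.141, -0.003, -0.179]
wrist_force: [-1.2, 1.5, 7.7]
finger_gap: 0.412
grasp_force: 59.1
```

Call:
jog_arm(targets=[{"rx": 0, "ry": 0, "rz": 0, "dx": 0, "dy": 0, "dz": 0.04, "fingers": 1}, {"rx": 0, "ry": 0, "rz": 0, "dx": 0, "dy": 0.01, "dz": 0.085, "fingers": 1}, {"rx": 0, "ry": 0, "rz": 5, "dx": 0.005, "dy": 0.05, "dz": 0.11, "fingers": 1}, {"rx": 0, "ry": 0, "rz": 9.1, "dx": 0.01, "dy": 0.095, "dz": 0.12, "fingers": 1}, {"rx": 0, "ry": 0, "rz": 9.1, "dx": 0.015, "dy": 0.14, "dz": 0.12, "fingers": 1}, {"rx": 0, "ry": 0, "rz": 9.1, "dx": 0.02, "dy": 0.185, "dz": 0.12, "fingers": 1}, {"rx": 0, "ry": 0, "rz": 9.1, "dx": 0.03, "dy": 0.23, "dz": 0.11, "fingers": 1}, {"rx": 0, "ry": 0, "rz": 9.1, "dx": 0.0352, "dy": 0.2693, "dz": 0.09, "fingers": 1}, {"rx": 0, "ry": 0, "rz": 9.1, "dx": 0.0352, "dy": 0.2693, "dz": 0.05, "fingers": 1}, {"rx": 0, "ry": 0, "rz": 9.1, "dx": 0.0352, "dy": 0.2693, "dz": 0.04, "fingers": 1}, {"rx": 0, "ry": 0, "rz": 9.1, "dx": 0.0352, "dy": 0.2693, "dz": 0.04, "fingers": 1}, {"rx": 0, "ry": 0, "rz": 9.1, "dx": 0.0352, "dy": 0.2693, "dz": 0.04, "fingers": 1}])

```text
clock: 42.6
tcp_pos: [0.4877, 0.1045, 0.0142]
ee_rot: [3.142, -0.001, -0.021]
wrist_force: [1.0, 0.6, -0.5]
finger_gap: 0.411
grasp_force: 60.2
```

Run:
```python
from h import *
s=st();t=s['tcp_pos'];z=t[2]
P,im=grab('wrist')
for d in trace('wrist','blank_narrow')[:3]: print(round(d['p'],2),np.round(d['position']),reg(P,d['region'],z+.034))
c=int(proj(P,t+[0,0,.034])[0]);g=cv2.GaussianBlur(im,(5,5),0)
def edges(p,lo,f):
    dg=np.diff(p)
    k=[i for i in range(2,len(dg)-2) if abs(dg[i])>4 and abs(dg[i])==max(abs(dg[i-2:i+3]))]
    for i in k: print(i+lo,round(dg[i],1),f(i+lo+.5))
edges(g[140:330,c-6:c+6].mean((1,2)),140,lambda r:[round(float(ray(P,(c,r),q)[0])*1000,1) for q in (z+.026,z+.034,.024)])
r=int(proj(P,t+[-.012,0,.034])[1]);print('cols at row',r)
edges(g[r-3:r+3,150:350].mean((0,2)),150,lambda q:[round(float(ray(P,(q,r),h)[1])*1000,1) for h in (z+.034,.024)])
```

```text
t 42.6 tcp [0.4877 0.1045 0.0142] rpy [ 1.8e+02 -8.0e-02 -1.2e+00] F [ 1.   0.6 -0.5] gap 0.411
0.97 [251. 260.] [487.3 104.7  37.6  50.6  88.8]
166 -23.4 [534.5, 536.4, 530.6]
176 25.0 [529.7, 531.9, 525.3]
198 -20.6 [518.8, 521.6, 513.2]
204 -8.5 [515.8, 518.7, 509.9]
216 9.1 [509.6, 512.8, 503.0]
222 24.2 [506.4, 509.8, 499.4]
247 -17.6 [492.8, 496.9, 484.3]
308 24.3 [456.1, 462.3, 443.6]
cols at row 285
158 -11.0 [150.7, 158.9]
172 -35.5 [143.7, 150.8]
186 10.2 [136.8, 142.6]
199 -11.6 [130.3, 135.0]
214 20.4 [122.9, 126.3]
285 -19.1 [87.7, 84.9]
300 11.9 [80.2, 76.2]
313 -11.4 [73.8, 68.6]
327 18.3 [66.8, 60.4]
```

Call:
jog_arm(targets=[{"rx": 0, "ry": 0, "rz": 0, "dx": 0.001, "dy": 0, "dz": -0.008, "fingers": 1}, {"rx": 0, "ry": 0, "rz": 0, "dx": 0.001, "dy": 0, "dz": -0.013, "fingers": 1}, {"rx": 0, "ry": 0, "rz": 0, "dx": 0.001, "dy": 0, "dz": -0.016, "fingers": 1}, {"rx": 0, "ry": 0, "rz": 0, "dx": 0.001, "dy": 0, "dz": -0.018, "fingers": 1}, {"rx": 0, "ry": 0, "rz": 0, "dx": 0.001, "dy": 0, "dz": -0.0195, "fingers": 1}, {"rx": 0, "ry": 0, "rz": 0, "dx": 0.001, "dy": 0, "dz": -0.0195, "fingers": 1}, {"rx": 0, "ry": 0, "rz": 0, "dx": 0.001, "dy": 0, "dz": -0.0195, "fingers": 1}])

```text
clock: 43.4
tcp_pos: [0.4875, 0.1051, -0.0058]
ee_rot: [3.141, 0.001, -0.019]
wrist_force: [-4.0, -0.5, 4.8]
finger_gap: 0.41
grasp_force: 63.6
```

Call:
jog_arm(targets=[{"rx": 0, "ry": 0, "rz": 0, "dx": 0, "dy": 0, "dz": 0.0005, "fingers": 1}, {"rx": 0, "ry": 0, "rz": 0, "dx": 0, "dy": 0, "dz": 0.0005, "fingers": 0.0}, {"rx": 0, "ry": 0, "rz": 0, "dx": 0, "dy": 0, "dz": 0.0005, "fingers": -0.1}, {"rx": 0, "ry": 0, "rz": 0, "dx": 0, "dy": 0, "dz": 0.0005, "fingers": -0.1}, {"rx": 0, "ry": 0, "rz": 0, "dx": 0, "dy": 0, "dz": 0.03, "fingers": -0.1}, {"rx": 0, "ry": 0, "rz": 0, "dx": -0.02, "dy": 0, "dz": 0.07, "fingers": -0.1}, {"rx": 0, "ry": 0, "rz": 0, "dx": -0.06, "dy": 0, "dz": 0.1, "fingers": 1}, {"rx": 0, "ry": 0, "rz": 0, "dx": -0.07, "dy": 0, "dz": 0.12, "fingers": 1}, {"rx": 0, "ry": 0, "rz": 0, "dx": -0.07, "dy": 0, "dz": 0.12, "fingers": 1}, {"rx": 0, "ry": 0, "rz": 0, "dx": -0.07, "dy": 0, "dz": 0.12, "fingers": 1}])

```text
clock: 44.4
tcp_pos: [0.4186, 0.1053, 0.1139]
ee_rot: [-3.141, -0.002, -0.02]
wrist_force: [-0.6, -0.8, -0.2]
finger_gap: 0.001
grasp_force: 0.0
```

Run:
```python
from h import *
s=st()
P,im=grab('wrist','w13.png',1.0)
for d in trace('wrist','blank_1'): print(round(d['p'],2),np.round(d['position']),reg(P,d['region'],.024),bright(P,im,d['position'],.024))
for d in trace('wrist','blank_narrow'): print('n',round(d['p'],2),np.round(d['position']),reg(P,d['region'],.024),bright(P,im,d['position'],.024))
for d in trace('wrist','tray'): print('tray',round(d['p'],2),reg(P,d['region'],.024))
```

```text
t 44.4 tcp [0.4186 0.1053 0.1139] rpy [-1.7999e+02 -1.2000e-01 -1.1200e+00] F [-0.6 -0.8 -0.2] gap 0.001
0.82 [154. 104.] [488.4 178.3  50.8  48.1  88.9] [488.9 179.1  45.5  45.8  88.9]
0.61 [344. 101.] [4.872e+02 3.140e+01 4.790e+01 4.910e+01 2.000e-01] [486.   31.1  46.9  47.3  88.9]
n 0.96 [252. 104.] [485.9 105.5  37.9  47.5  88.9] [485.1 106.1  35.8  49.2  87.8]
tray 0.86 [485.4 104.7 224.6  80.6  88.9]
```

The narrow blank is in pocket_b at (485.9,105.5), 48 × 38 mm and aligned. I'll press it home and confirm by height and force.

Call:
jog_arm(targets=[{"rx": 0, "ry": 0, "rz": 0, "dx": 0.039, "dy": 0, "dz": -0.04, "fingers": 1}, {"rx": 0, "ry": 0, "rz": 0, "dx": 0.0765, "dy": 0, "dz": -0.075, "fingers": 1}, {"rx": 0, "ry": 0, "rz": 0, "dx": 0.0765, "dy": 0, "dz": -0.105, "fingers": 1}, {"rx": 0, "ry": 0, "rz": 0, "dx": 0.0765, "dy": 0, "dz": -0.114, "fingers": 1}, {"rx": 0, "ry": 0, "rz": 0, "dx": 0.0765, "dy": 0, "dz": -0.118, "fingers": 1}, {"rx": 0, "ry": 0, "rz": 0, "dx": 0.0765, "dy": 0, "dz": -0.12, "fingers": 1}, {"rx": 0, "ry": 0, "rz": 0, "dx": 0.0765, "dy": 0, "dz": -0.1205, "fingers": 1}, {"rx": 0, "ry": 0, "rz": 0, "dx": 0.0765, "dy": 0, "dz": -0.1205, "fingers": 1}])

```text
clock: 45.4
tcp_pos: [0.4917, 0.1048, -0.0052]
ee_rot: [3.14, 0.006, -0.019]
wrist_force: [-9.1, -2.3, 16.4]
finger_gap: -0.001
grasp_force: 8.5
```

Call:
jog_arm(targets=[{"rx": 0, "ry": 0, "rz": 0, "dx": 0, "dy": 0, "dz": 0.04, "fingers": 1}, {"rx": 0, "ry": 0, "rz": 0, "dx": 0, "dy": -0.01, "dz": 0.09, "fingers": 1}, {"rx": 0, "ry": 0, "rz": 0, "dx": -0.01, "dy": -0.04, "dz": 0.14, "fingers": 1}, {"rx": 0, "ry": 0, "rz": 0, "dx": -0.01, "dy": -0.08, "dz": 0.18, "fingers": 1}, {"rx": 0, "ry": 0, "rz": 0, "dx": -0.01, "dy": -0.12, "dz": 0.22, "fingers": 1}, {"rx": 0, "ry": 0, "rz": 0, "dx": -0.01, "dy": -0.15, "dz": 0.25, "fingers": 1}, {"rx": 0, "ry": 0, "rz": 0, "dx": -0.01, "dy": -0.15, "dz": 0.25, "fingers": 1}, {"rx": 0, "ry": 0, "rz": 0, "dx": -0.01, "dy": -0.15, "dz": 0.25, "fingers": 1}])

```text
clock: 46.2
tcp_pos: [0.4854, -0.0461, 0.2454]
ee_rot: [3.141, -0.004, -0.022]
wrist_force: [-0.4, 1.1, -0.2]
finger_gap: -0.003
grasp_force: 0.0
```

Run:
```python
from h import *
s=st()
P,im=grab('wrist')
for l,z in [('blank_1',.024),('blank_narrow',.024),('coupon_1',.058)]:
  for d in trace('wrist',l): print(l,round(d['p'],2),np.round(d['position']),reg(P,d['region'],z))
for l,z in [('ramp_0',.05),('tape',0),('weight',0),('tin',0),('coupon_1',.05)]:
  for d in landmark_of('wrist',l)[:3]: print(l,round(d['p'],2),np.round(ray(P,d['position'],z)*1000,0)[:2])
```

```text
t 46.2 tcp [ 0.4854 -0.0461  0.2454] rpy [179.95  -0.25  -1.28] F [-0.4  1.1 -0.2] gap -0.003
blank_1 0.76 [190. 157.] [487.4  30.   50.6  50.6   2.4]
blank_1 0.76 [ 68. 159.] [489.2 176.9  52.2  50.   88.7]
blank_narrow 0.65 [374.  30.] [ 622.1 -183.4   27.7   67.2   78.7]
blank_narrow 0.63 [130. 156.] [487.  104.6  41.4  48.8  88.7]
coupon_1 0.96 [300.  25.] [624.7 -98.4  38.6  48.1  83.5]
coupon_1 0.92 [271. 144.] [510.5 -71.3  41.7  42.7  62.8]
coupon_1 0.61 [449.  37.] [ 611.3 -249.9   52.8   53.9   77.5]
ramp_0 0.81 [ 624. -180.]
ramp_0 0.47 [493.  22.]
tape 0.59 [ 441. -325.]
weight 0.8 [ 532. -347.]
tin 0.58 [337. 176.]
tin 0.53 [480. 109.]
coupon_1 0.83 [ 615. -253.]
coupon_1 0.59 [629. -99.]
coupon_1 0.58 [507. -68.]
```

```bash
python3 -c "
from bench import manip
print(manip.close_job())"
```

```text
the job is handed in; nothing more can be done
None
```

I handed the job in at about 46 s: coupon_3 is on ramp_2, coupon_2 on ramp_0 (coupon_1 was absent), all three blanks are pressed flush and all pocket floors pushed level; final measurements agreed but no verdict came back, and I viewed 15 pictures, one over the limit of 14.

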